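Load the model hopper wagon with kegs through the funnel

TASK

Gather every loose keg from the table into the red scoop with the two already there, and roll the wagon along its track to the stop so that its hopper is under the funnel. Then tip the scoop over the funnel to pour all the kegs down into the hopper, draw the loaded wagon all the way back to its home buffer, and leave the empty scoop standing level on the cutting mat. Do not knock over the paint pots or the tape dispenser.

Things in the scene. Friction and masses are not known exactly. Their poses are not given: they have to be found in the camera images.
- scoop: red plastic hand scoop, a tray 84 mm wide, open mouth at local -x, black upright grip fin at +x. Origin: middle of the underside, z up. Inside: x from -65 mm (mouth edge) to +48 mm (back wall), 76 mm wide; floor 12 mm high at the mouth, 6 mm at the back, so things stay in while carried level. Side walls 34 mm high, back wall 40 mm. 0.15 kg
- scoop_grip (a point): grip point in the middle of the scoop's black fin, 66 mm behind the scoop's origin and 68 mm above its underside. The fin is 14 mm thick across (local y), 30 mm long (local x) and its top is 20 mm above this point; it stands free above the walls from 40 mm up
- scoop_lip (a point): middle of the scoop's mouth edge, 65 mm in front of the scoop's origin, on the floor's top face (12 mm up)
- mat: grey cutting mat with a blue grid, fixed, 220 mm (local x) by 280 mm (local y), 3 mm thick; origin in the middle of its underside. The scoop starts on it and goes back on it
- wagon (a joint): travel of the wagon along its track in m: 0 = at the home buffer (the far end from the funnel), 0.200 = at the stop with the hopper under the funnel. It grows along the loader's +y and stays where it is left (about 3 N to move)
- wagon_post (a point): middle of the top of the wagon's yellow grab post, 118 mm above the table; the post is 14 mm thick along the track, 30 mm across it, and stands 88 mm above the deck. The hopper's centre is 160 mm further along the track, towards the funnel. z up, y along the track towards the funnel
- hopper_in (a point): centre of the inner floor of the wagon's blue hopper, an open square bin 76 by 76 mm inside, 4 mm walls, 81 mm deep; its rim is 115 mm above the table. z up, y along the track towards the funnel end
- funnel_mouth (a point): centre of the funnel's mouth, level with its rim, 206 mm above the table. Fixed round aluminium funnel over the track: mouth 150 mm inside diameter, throat 66 mm, ending 122 mm above the table just over the hopper's rim. Two green posts 100 mm behind its axis (local +x), 190 mm tall. y: along the track, the way the wagon travels to the stop
- keg1: chunky model freight keg, brown wood with two dark hoops, eight-sided, 24 mm across the flats and 24 mm tall, 20 g. Origin in the middle of one flat end, z along its axis (flat to flat across local x, y and the diagonals). One of two already in the scoop
- keg2: chunky model freight keg, brown wood with two dark hoops, eight-sided, 24 mm across the flats and 24 mm tall, 20 g. Origin in the middle of one flat end, z along its axis (flat to flat across local x, y and the diagonals). One of two already in the scoop
- keg3: chunky model freight keg, brown wood with two dark hoops, eight-sided, 24 mm across the flats and 24 mm tall, 20 g. Origin in the middle of one flat end, z along its axis (flat to flat across local x, y and the diagonals). Starts standing on the table, or is absent
- keg4: chunky model freight keg, brown wood with two dark hoops, eight-sided, 24 mm across the flats and 24 mm tall, 20 g. Origin in the middle of one flat end, z along its axis (flat to flat across local x, y and the diagonals). Starts standing on the table, or is absent
- keg5: chunky model freight keg, brown wood with two dark hoops, eight-sided, 24 mm across the flats and 24 mm tall, 20 g. Origin in the middle of one flat end, z along its axis (flat to flat across local x, y and the diagonals). Starts standing on the table, or is absent
- keg6: chunky model freight keg, brown wood with two dark hoops, eight-sided, 24 mm across the flats and 24 mm tall, 20 g. Origin in the middle of one flat end, z along its axis (flat to flat across local x, y and the diagonals). Starts standing on the table, or is absent
- pot1: small glass paint pot with orange lid, 37 mm diameter, 52 mm tall, origin in the middle of its underside; not part of the job
- pot2: small glass paint pot with green lid, 37 mm diameter, 52 mm tall, origin in the middle of its underside; not part of the job
- pot3: small glass paint pot with white lid, 37 mm diameter, 52 mm tall, origin in the middle of its underside; not part of the job
- tape: black and red desk tape dispenser, 60 by 130 mm, 66 mm high, origin in the middle of its underside; not part of the job

How it is judged (in metres and radians):
On the way, in this order (a step that is already met when the one before it is completed fails the run):
1. all the kegs are in the scoop and the wagon is at the stop under the funnel (either may be done first) (x of keg1 in the frame of scoop between -0.07 and 0.055 m and y of keg1 in the frame of scoop between -0.045 and 0.045 m and z of keg1 in the frame of scoop between 0 and 0.065 m and x of keg2 in the frame of scoop between -0.07 and 0.055 m and y of keg2 in the frame of scoop between -0.045 and 0.045 m and z of keg2 in the frame of scoop between 0 and 0.065 m and x of keg3 in the frame of scoop between -0.07 and 0.055 m and y of keg3 in the frame of scoop between -0.045 and 0.045 m and z of keg3 in the frame of scoop between 0 and 0.065 m and x of keg4 in the frame of scoop between -0.07 and 0.055 m and y of keg4 in the frame of scoop between -0.045 and 0.045 m and z of keg4 in the frame of scoop between 0 and 0.065 m and x of keg5 in the frame of scoop between -0.07 and 0.055 m and y of keg5 in the frame of scoop between -0.045 and 0.045 m and z of keg5 in the frame of scoop between 0 and 0.065 m and x of keg6 in the frame of scoop between -0.07 and 0.055 m and y of keg6 in the frame of scoop between -0.045 and 0.045 m and z of keg6 in the frame of scoop between 0 and 0.065 m and value of joint wagon above 0.193 m), for 0.2 s.
2. the scoop is tipped over the funnel, with the wagon still at the stop (angle between scoop's own z axis and vertical above 0.55 rad and horizontal distance between scoop and funnel_mouth below 0.16 m and height (world z) of scoop above 0.18 m and value of joint wagon above 0.193 m).
3. all the kegs are in the hopper, with the wagon still at the stop (x of keg1 in the frame of hopper_in between -0.042 and 0.042 m and y of keg1 in the frame of hopper_in between -0.042 and 0.042 m and z of keg1 in the frame of hopper_in between -0.006 and 0.085 m and x of keg2 in the frame of hopper_in between -0.042 and 0.042 m and y of keg2 in the frame of hopper_in between -0.042 and 0.042 m and z of keg2 in the frame of hopper_in between -0.006 and 0.085 m and x of keg3 in the frame of hopper_in between -0.042 and 0.042 m and y of keg3 in the frame of hopper_in between -0.042 and 0.042 m and z of keg3 in the frame of hopper_in between -0.006 and 0.085 m and x of keg4 in the frame of hopper_in between -0.042 and 0.042 m and y of keg4 in the frame of hopper_in between -0.042 and 0.042 m and z of keg4 in the frame of hopper_in between -0.006 and 0.085 m and x of keg5 in the frame of hopper_in between -0.042 and 0.042 m and y of keg5 in the frame of hopper_in between -0.042 and 0.042 m and z of keg5 in the frame of hopper_in between -0.006 and 0.085 m and x of keg6 in the frame of hopper_in between -0.042 and 0.042 m and y of keg6 in the frame of hopper_in between -0.042 and 0.042 m and z of keg6 in the frame of hopper_in between -0.006 and 0.085 m and value of joint wagon above 0.193 m), for 0.2 s.
At the end, for the whole second after the job is handed in: every keg lies in the hopper, the wagon is within 8 mm of its home buffer, the scoop stands level (within 0.1 rad) with its middle on the cutting mat, and all is at rest (x of keg1 in the frame of hopper_in between -0.042 and 0.042 m and y of keg1 in the frame of hopper_in between -0.042 and 0.042 m and z of keg1 in the frame of hopper_in between -0.006 and 0.085 m and x of keg2 in the frame of hopper_in between -0.042 and 0.042 m and y of keg2 in the frame of hopper_in between -0.042 and 0.042 m and z of keg2 in the frame of hopper_in between -0.006 and 0.085 m and x of keg3 in the frame of hopper_in between -0.042 and 0.042 m and y of keg3 in the frame of hopper_in between -0.042 and 0.042 m and z of keg3 in the frame of hopper_in between -0.006 and 0.085 m and x of keg4 in the frame of hopper_in between -0.042 and 0.042 m and y of keg4 in the frame of hopper_in between -0.042 and 0.042 m and z of keg4 in the frame of hopper_in between -0.006 and 0.085 m and x of keg5 in the frame of hopper_in between -0.042 and 0.042 m and y of keg5 in the frame of hopper_in between -0.042 and 0.042 m and z of keg5 in the frame of hopper_in between -0.006 and 0.085 m and x of keg6 in the frame of hopper_in between -0.042 and 0.042 m and y of keg6 in the frame of hopper_in between -0.042 and 0.042 m and z of keg6 in the frame of hopper_in between -0.006 and 0.085 m and value of joint wagon below 0.008 m and angle between scoop's own z axis and vertical below 0.1 rad and x of scoop in the frame of mat between -0.12 and 0.12 m and y of scoop in the frame of mat between -0.15 and 0.15 m and z of scoop in the frame of mat between -0.003 and 0.008 m and linear speed of scoop below 0.02 m/s and linear speed of each of keg1, keg2, keg3, keg4, keg5, keg6 below 0.03 m/s); the robot touches nothing.
It fails at once if a paint pot or the tape dispenser is knocked over (angle between any of pot1, pot2, pot3, tape's own z axis and vertical above 0.6 rad).
Of keg3, keg4, keg5, keg6 only 2 to 4 are there at a start; the rules pass over those that are not, and their reading is None.
At some moment in a run one of keg3, keg4, keg5, keg6, scoop may be knocked a few centimetres aside while the robot is not near it.
It also fails if it takes over 210 s, if anything falls off the work surface, if the arm or the gripper's body presses on something with over 40 N, if the wrist force passes 120 N, or if a joint passes its speed limit or range.

ROBOT

A 6-joint arm with a two-finger parallel gripper is mounted at the origin on the work surface. World frame = base frame: x ahead of the robot, y to its left, z up, the work surface at z = 0. Lengths are in mm, angles in rad, forces in N, time in s.
With the tool pointing down it reaches from about 300 to 775 mm from the base axis. Payload 14.6 kg.
Tool frame: the origin (TCP) lies between the finger pads; the fingertips stand 25 mm ahead of it and the grasp point (between the pads) lies 6 mm ahead of it; z points along the fingers, x is the direction in which the jaws open and shut, and the axes are right-handed (so a half turn about z gives the same grasp; the last joint's range is limited). The gripper opens to 94 mm and grips with 3 to 60 N. Pads are 16 mm wide; open, the fingers measure 119 mm over their backs; the gripper's body (75 mm by 177 mm) begins 78 mm behind the grasp point.
Start: joints at [1.268, 0.3, 1.521, -0, 1.321, -0.067], TCP at [128.49, 534.771, 230.446] pointing down, gripper open.
Joint ranges: [-3.03, 3.03], [-0.79, 2.21], [0.23, 2.52], [-1.04, 4.18], [0, 3.07], [-2.55, 2.55]. Speed limits (rad/s): [2.22, 2.22, 2.57, 3.14, 3.14, 3.14].

INTERFACE

Orientations are given as [roll, pitch, yaw] about the fixed x, y, z axes, in that order (R = Rz(yaw) Ry(pitch) Rx(roll)).
In Python, from cell import manip gives the robot as it stands.
- The arm moves only by the tool apply_moves, never from a script. Its argument "series" is a list of rows, each a list of 3 entries, a list of its own where there are three numbers: the shift along the world's x, y, z in cm, then the turn, a rotation vector about the world's x, y, z in rad, then the opening in per cent of the stroke, from 0 (shut) to 100 (fully open). A call has exactly 10 rows; each row is the pose to reach, as a shift and turn from the pose commanded when the call began; what a row does not reach only later rows make up. A row lasts 1/8 s, in which the tool goes at most 62.5 mm and 10.7 degrees, less where a joint would pass 70% of its speed; a pose out of reach is approached as far as the arm can. A call with a gripper value outside its range is refused whole. The fingers move at their own pace and stop on an object; "grip_force" is the grip in N (left out, the last holds). Time passes only in rows, so rows that repeat a pose let the fingers close, or fill a call up. It gives the time, the measured TCP pose, the force and the opening at its end, in the units of the state.
- manip.read_state(): the state, without advancing time (a new reading comes with each control period).
- manip.camera(name): name is "scene" or "top" or "wrist"; returns (picture, depth): 384x512x3 uint8, red, green, blue; 384x512 float32, mm along the optical axis (not along the pixel's ray), 0 where there is no reading.
- manip.camera_info(name): a dict with "intrinsics" (3x3 intrinsics, pixels), "dist" ([k1, k2, p1, p2, k3] as OpenCV has them; the pictures are not rectified), "extrinsics" (4x4, takes a point from world to camera coordinates); the wrist camera has in their place "hand_eye" (4x4, takes a point from camera to tool coordinates, whose origin is the TCP and whose axes are the tool frame's). Camera axes: x right, y down, z forward; pixel columns grow to the right and rows downward; lengths in mm; the calibration is good to about 2 mm. A picture is of the moment at which its call begins: read the wrist's pose just before it. camera_info takes no time and is no camera call.
- manip.sign_off(): hands the job in, once; it reports no verdict.
The state is a dict: "clock": time; "joints": joint angles; "qd": joint speeds; "effort": joint torques, N m; "eef_pos": TCP position; "eef_rot": TCP orientation; "wrist_force": force on the tool from outside, world axes, zero at the start; "moment": the same for the moment, N m; "finger_gap": finger opening in mm.
Only numpy, scipy, OpenCV 4.12 (cv2) and the standard library are available. Lean on these libraries where they do the work, as an engineer would, in place of code of your own. Each camera call takes 0.05 s, during which the arm holds its last target.

## Working session

There is one attempt and no reset: what is moved stays moved. The work goes in short steps, Python scripts to look and compute and a tool call to move; the robot and the scene stay as the last step left them, time stands still between calls to the robot, and variables do not carry over. Pictures are saved under pics/ and viewed, and the job is handed in when it is done.

Besides the shell and the picture viewer there is one more tool, called in YAML: its name, and indented under it one key for each argument. apply_moves: Moves the arm, as the interface text tells. Its arguments: {"type":"object","properties":{"series":{"type":"array","items":{"type":"array"}},"grip_force":{"type":"number"}},"required":["series"]}

```bash
mkdir -p pics; ls; cat > h.py <<'E'
import numpy as np, cv2
from cell import manip
def snap(n,tag):
    st=manip.read_state(); im,d=manip.camera(n)
    cv2.imwrite(f'pics/{tag}.png',im[:,:,::-1]); np.savez(f'pics/{tag}.npz',im=im,d=d,pos=st['eef_pos'],rot=st['eef_rot'])
    return im,d,st
def cam(n,pos=None,rot=None):
    i=manip.camera_info(n); K=np.array(i['intrinsics']);D=np.array(i['dist'])
    if 'extrinsics' in i:
        T=np.linalg.inv(np.array(i['extrinsics']))
    else:
        from scipy.spatial.transform import Rotation as R
        W=np.eye(4);W[:3,:3]=R.from_euler('xyz',rot).as_matrix();W[:3,3]=pos
        T=W@np.array(i['hand_eye'])
    return K,D,T
def ray(c,uv):
    K,D,T=c
    p=cv2.undistortPoints(np.array(uv,float).reshape(-1,1,2),K,D).reshape(-1,2)
    d=np.c_[p,np.ones(len(p))]@T[:3,:3].T
    return T[:3,3],d
def onz(c,uv,z):
    o,d=ray(c,uv); s=(z-o[2])/d[:,2]; return o+d*s[:,None]
def pts(c,d):
    h,w=d.shape; u,v=np.meshgrid(np.arange(w),np.arange(h))
    o,r=ray(c,np.stack([u,v],-1).reshape(-1,2))
    return (o+r*d.reshape(-1,1)).reshape(h,w,3)
E
python3 - <<'E'
from h import *
print(manip.read_state())
for n in('scene','top','wrist'):
    im,d,st=snap(n,n+'0'); print(n,manip.camera_info(n))
E
```

```text
pics
{'clock': 0.0, 'joints': array([ 1.26838918e+00,  3.00490357e-01,  1.52157381e+00,  6.17295258e-05,
        1.32072666e+00, -6.65997432e-02]), 'qd': array([ 0.00066926, -0.00018283, -0.00157944,  0.00010413, -0.00143013,
       -0.0015008 ]), 'effort': array([-1.30446566e-03, -5.31778944e+01, -3.52747750e+01,  7.07415026e-02,
        2.43245781e-02, -9.58158012e-05]), 'eef_pos': array([128.41319728, 534.55558133, 229.87883394]), 'eef_rot': array([-3.14145326e+00,  1.19153888e-03,  1.33497369e+00]), 'wrist_force': array([0.27094952, 0.32493654, 0.0721026 ]), 'moment': array([-0.07026331,  0.00807994,  0.05183497]), 'finger_gap': 94.14051060103861}
scene {'intrinsics': array([[452.31232365,   0.        , 258.28494529],
       [  0.        , 452.31232365, 195.69191111],
       [  0.        ,   0.        ,   1.        ]]), 'dist': array([-0.09172024,  0.        ,  0.        ,  0.        ,  0.        ]), 'extrinsics': array([[ 8.31808648e-01,  5.54757083e-01,  1.84106620e-02,
        -4.19118211e+02],
       [ 4.53962295e-01, -6.60841127e-01, -5.97668169e-01,
        -1.96710654e+02]
[... 692 characters left out ...]
e+02],
       [ 0.00000000e+00,  0.00000000e+00,  0.00000000e+00,
         1.00000000e+00]])}
wrist {'intrinsics': array([[315.77166778,   0.        , 257.30814532],
       [  0.        , 315.77166778, 192.43185833],
       [  0.        ,   0.        ,   1.        ]]), 'dist': array([-0.0695263,  0.       ,  0.       ,  0.       ,  0.       ]), 'hand_eye': array([[ 9.99999575e-01, -6.87539322e-04,  6.14888668e-04,
        -3.95094008e-01],
       [ 4.91694745e-04,  9.61358874e-01,  2.75297792e-01,
        -8.05045359e+01],
       [-7.80406735e-04, -2.75297372e-01,  9.61358803e-01,
        -1.54089264e+02],
       [ 0.00000000e+00,  0.00000000e+00,  0.00000000e+00,
         1.00000000e+00]])}
```

View pics/scene0.png

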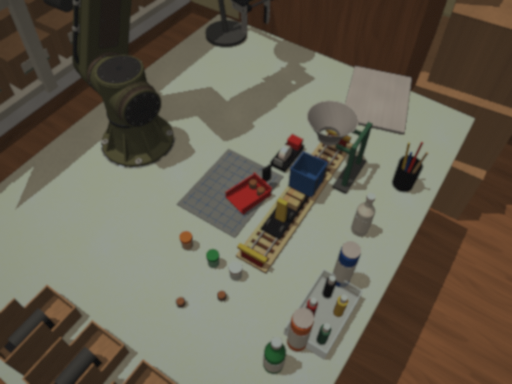

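View pics/top0.png

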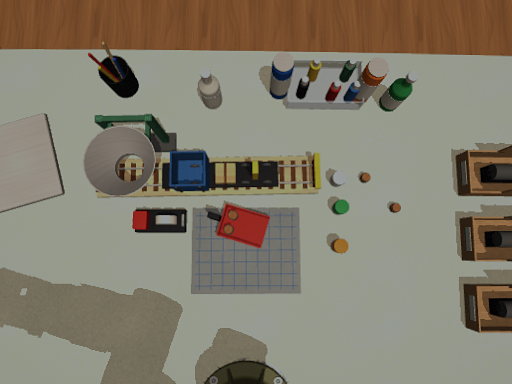

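View pics/wrist0.png

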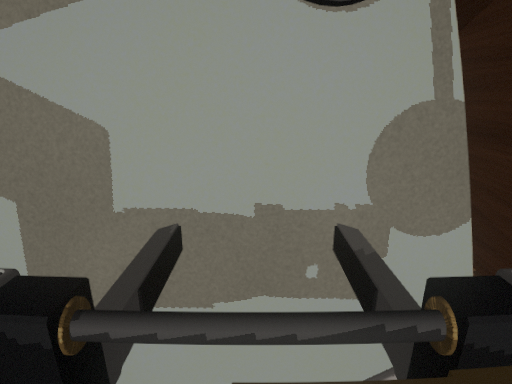

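```bash
python3 - <<'E'
from h import *
t=np.load('pics/top0.npz'); im=t['im']; c=cam('top'); P=pts(c,t['d'])
cv2.imwrite('pics/topcrop.png',cv2.resize(im[95:305,80:280],None,fx=2.9,fy=2.8,interpolation=cv2.INTER_CUBIC)[:,:,::-1])
cv2.imwrite('pics/topcrop2.png',cv2.resize(im[140:270,290:430],None,fx=4,fy=4,interpolation=cv2.INTER_CUBIC)[:,:,::-1])
hsv=cv2.cvtColor(im,cv2.COLOR_RGB2HSV)
for u,v in [(365,177),(396,207),(339,178),(341,207),(340,246),(255,169),(165,220),(233,214),(227,230),(213,216),(192,208),(300,208),(300,293),(192,293),(130,172),(318,170),(120,160),(190,155)]:
    print((u,v),im[v,u],hsv[v,u],np.round(P[v,u]))
def blob(m,name,amin=15):
    n,l,s,ce=cv2.connectedComponentsWithStats(m.astype(np.uint8))
    for i in range(1,n):
        if s[i,4]>amin: print(name,s[i],np.round(ce[i],1),np.round(np.median(P[l==i],0)), P[l==i][:,2].max().round())
H,S,V=hsv[...,0].astype(int),hsv[...,1],hsv[...,2]
blob((H<6)&(S>200)&(V>110),'red')
blob((H>3)&(H<14)&(S>100)&(V>60)&(V<220),'brown')
blob((H>20)&(H<32)&(S>180)&(V>120),'yellow')
blob((H>105)&(H<120)&(S>130)&(V>50),'blue',60)
blob((P[...,2]>190)&(P[...,2]<225)&(P[...,0]<800),'funnel',60)
E
```

```text
(365, 177) [128  80  45] [ 13 165 128] [ 589. -305.   22.]
(396, 207) [127  78  45] [ 12 165 127] [ 511. -383.   25.]
(339, 178) [152 156 159] [103  11 159] [ 580. -230.   52.]
(341, 207) [ 50 120  61] [ 65 149 120] [ 506. -234.   50.]
(340, 246) [150 106  43] [ 18 182 150] [ 409. -230.   51.]
(255, 169) [152 151  49] [ 30 173 152] [586. -18. 119.]
(165, 220) [151 156 160] [103  14 160] [467. 201.  64.]
(233, 214) [128  80  45] [ 13 165 128] [487.  37.  32.]
(227, 230) [127  78  45] [ 12 165 127] [446.  51.  34.]
(213, 216) [30 28 29] [165  17  30] [476.  81.  94.]
(192, 208) [138 140 128] [ 35  22 140] [504. 147.  -3.]
(300, 208) [153 157 144] [ 39  21 157] [ 508. -138.   -1.]
(300, 293) [136 138 127] [ 35  20 138] [ 290. -137.    3.]
(192, 293) [110 108 102] [ 23  19 110] [287. 139.   3.]
(130, 172) [140 130  90] [ 24  91 140] [596. 311.  12.]
(318, 170) [152 145  41] [ 28 186 152] [ 597. -175.   63.]
(120, 160) [85 73 60] [16 75 85] [603. 300. 122.]
(190, 155) [15 29 49] [108 177  49] [626. 142.  84.]
red [331  86  10   6  21] [335.3  89. ] [ 802. -219.   79.] 85.0
red [217 204  5
[... 808 characters left out ...]
92.5 185.5] [ 565. -116.   16.] 19.0
brown [303 184   4   4  16] [304.5 185.5] [ 566. -148.   15.] 994.0
brown [154 186   4   5  18] [155.5 188. ] [554. 241.  15.] 18.0
brown [392 203   9   9  58] [395.9 207.1] [ 511. -383.   24.] 28.0
brown [228 210  10  10  78] [232.3 214.4] [487.  39.  33.] 37.0
brown [223 224  11  10  78] [228.1 228.6] [449.  48.  33.] 37.0
yellow [311  62  10   8  27] [315.1  66.3] [ 863. -166.   80.] 994.0
yellow [314 154   6  34 153] [316.8 170.8] [ 592. -173.   63.] 994.0
blue [273  68  20  12 102] [283.8  73.6] [807. -83. 156.] 168.0
blue [169 151  37  36 924] [188.6 170.9] [592. 150.  35.] 994.0
funnel [  83  126   73   71 1244] [113.5 157.3] [601. 298. 200.] 211.0
```

```bash
python3 - <<'E'
from h import *
E
ls pics
```

```text
scene0.npz
scene0.png
top0.npz
top0.png
topcrop.png
topcrop2.png
wrist0.npz
wrist0.png
```

View pics/topcrop.png

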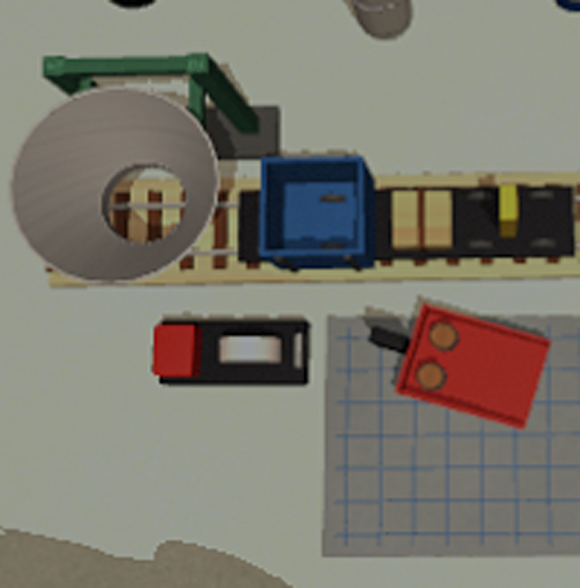

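View pics/topcrop2.png

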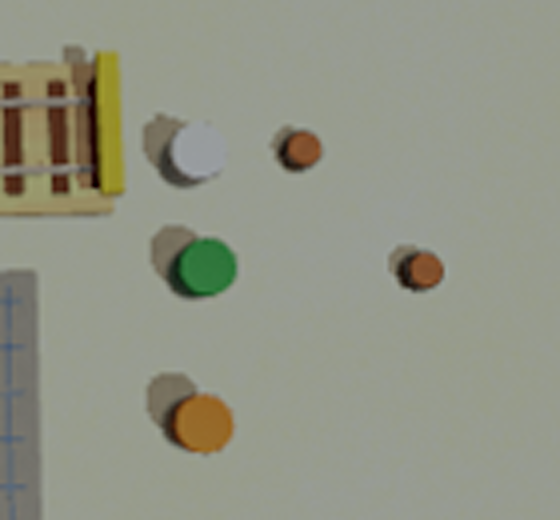

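```bash
python3 - <<'E'
from h import *
t=np.load('pics/top0.npz'); im=t['im']; c=cam('top'); P=pts(c,t['d'])
X,Y,Z=P[...,0],P[...,1],P[...,2]
hsv=cv2.cvtColor(im,cv2.COLOR_RGB2HSV);H,S,V=hsv[...,0].astype(int),hsv[...,1],hsv[...,2]
# kegs top center rays at z=24
for uv,z in [((365.4,176.9),23),((395.9,207.1),23),((232.3,214.4),33),((228.1,228.6),33)]: print('keg',onz(c,[uv],z).round(1))
m=(Z>105)&(Z<125)&(X>560)&(X<620)&(abs(Y)<50); print('post',m.sum(),np.median(P[m],0).round(1), P[m].min(0).round(),P[m].max(0).round())
m=(Z>105)&(Z<122)&(X>530)&(X<660)&(Y>80)&(Y<220); print('hop',m.sum(),P[m].min(0).round(),P[m].max(0).round(),(P[m].min(0)+P[m].max(0))/2)
m=(Z>200)&(Z<215)&(X>480)&(X<720)&(Y>180)&(Y<450)
v,u=np.nonzero(m); q=np.c_[X[m],Y[m]].astype(np.float32); (cx,cy),r=cv2.minEnclosingCircle(q); print('funnel',cx,cy,r)
# ellipse approach: fit circle on outer funnel pixels onto z=206
m=(Z>150)&(Z<215)&(X>480)&(X<670)&(Y>180)&(Y<450)
hull=cv2.convexHull(np.argwhere(m)[:,::-1].astype(np.int32)).reshape(-1,2)
w=onz(c,hull,206); print('hullcirc',cv2.minEnclosingCircle(w[:,:2].astype(np.float32)))
m=(Z>70)&(Z<100)&(X>440)&(X<520)&(Y>40)&(Y<130)&(V<70); print('fin',m.sum(),P[m].min(0).round(),P[m].max(0).round(),np.median(P[m],0))
m=((H<6)|(H>174))&(S>150)&(V>60)&(X>380)&(X<540)&(Y>-80)&(Y<110)
hull=cv2.convexHull(np.argwhere(m)[:,::-1].astype(np.int32)); print(cv2.minAreaRect(hull)); b=cv2.boxPoints(cv2.minAreaRect(hull)); print(onz(c,b,37).round(1))
E
```

```text
keg [[ 588.8 -306.    23. ]]
keg [[ 510.6 -383.1   23. ]]
keg [[485.9  38.3  33. ]]
keg [[449.9  48.2  33. ]]
post 80 [591.6 -18.7 117.5] [578. -25. 108.] [609. -13. 121.]
hop 320 [543.  99. 105.] [632. 185. 119.] [587.46671901 141.83596869 111.85687557]
funnel 584.6212768554688 272.7039794921875 78.38159942626953
hullcirc ((590.4553833007812, 268.8822937011719), 84.85075378417969)
fin 80 [470.  64.  72.] [489.  95.  95.] [478.88255136  79.71277515  90.62142994]
((264.35107421875, 188.51947021484375), (89.25875854492188, 235.41665649414062), 53.81158447265625)
[[ 463.5  262.6   37. ]
 [ 839.1 -222.8   37. ]
 [ 644.5 -356.4   37. ]
 [ 288.2  124.2   37. ]]
```

apply_moves:
  series:
    - [[3,-5,3],[0,0,-0.15],100]
    - [[6,-10,6],[0,0,-0.3],100]
    - [[9,-16,8],[0,0,-0.45],100]
    - [[12,-22,8],[0,0,-0.6],100]
    - [[16,-28,8],[0,0,-0.75],100]
    - [[19,-34,8],[0,0,-0.9],100]
    - [[22,-40,8],[0,0,-1.05],100]
    - [[24,-45,8],[0,0,-1.2],100]
    - [[26,-50,8],[0,0,-1.335],100]
    - [[26,-52,8],[0,0,-1.335],100]

```text
clock: 1.4
eef_pos: [388.9, 12.3, 310.3]
eef_rot: [3.141, 0.0, -0.004]
wrist_force: [0.2, 1.0, 0.3]
finger_gap: 93.8
```

```bash
python3 - <<'E'
from h import *
im,d,st=snap('wrist','w1'); print(st['eef_pos'],st['eef_rot'])
E
```

```text
[388.90364044  12.33526729 310.2518147 ] [ 3.14147034e+00  3.61251648e-04 -4.03504935e-03]
```

View pics/w1.png

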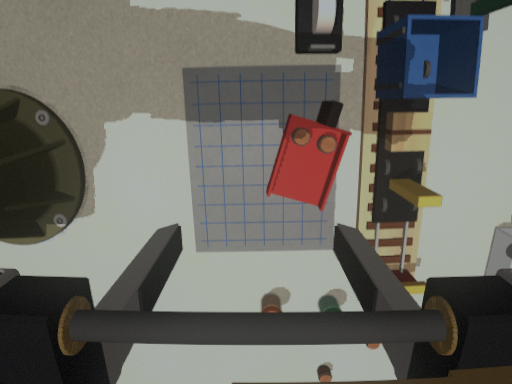

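```bash
cat >> h.py <<'E'
def scoop(tag,lim=(300,650,-150,200)):
    t=np.load(f'pics/{tag}.npz'); im=t['im']; c=cam('wrist',t['pos'],t['rot']); P=pts(c,t['d'])
    hsv=cv2.cvtColor(im,cv2.COLOR_RGB2HSV);H,S,V=[hsv[...,i].astype(int) for i in range(3)]
    X,Y,Z=P[...,0],P[...,1],P[...,2]
    box=(X>lim[0])&(X<lim[1])&(Y>lim[2])&(Y<lim[3])
    m=((H<5)|(H>174))&(S>150)&(V>50)&box&(t['d']>0)
    n,l,s,ce=cv2.connectedComponentsWithStats(m.astype(np.uint8)); k=1+np.argmax(s[1:,4]); m=l==k
    f=(Z>50)&(Z<110)&(V<80)&box
    n,l,s,ce=cv2.connectedComponentsWithStats(f.astype(np.uint8)); k=1+np.argmax(s[1:,4]); f=l==k
    ftop=f&(Z>86)
    fc=np.median(P[ftop],0)
    q=P[m]; rect=cv2.minAreaRect(q[:,:2].astype(np.float32))
    print('red rect',rect,'z',q[:,2].min().round(),q[:,2].max().round()); bc=np.array(rect[0])
    b=cv2.boxPoints(rect); e=b-np.roll(b,1,0)
    ax=fc[:2]-bc
    # pick rect axis closest to ax
    e/=np.linalg.norm(e,axis=1)[:,None]; a=e[np.argmax(e@ax)]
    print('yaw edge',np.degrees(np.arctan2(a[1],a[0])),'yaw fin',np.degrees(np.arctan2(ax[1],ax[0])),'fin top',fc.round(1),'n',ftop.sum())
    print('origin(fin-66)',(fc[:2]-66*a).round(1),'rect centre',bc)
    return P,im,c
E
python3 - <<'E'
from h import *
scoop('w1')
E
```

```text
red rect ((457.3011779785156, 10.416976928710938), (116.33293151855469, 83.79348754882812), 73.96571350097656) z 6.0 46.0
yaw edge 73.96572 yaw fin 41.05592292796615 fin top [624.5 156.1  98.3] n 1158
origin(fin-66) [606.3  92.6] rect centre [457.30117798  10.41697693]
```

apply_moves:
  series:
    - [[2,-5,0],[0,0,0],100]
    - [[5,-10,0],[0,0,0],100]
    - [[8,-15,0],[0,0,0],100]
    - [[11,-20,0],[0,0,0],100]
    - [[14,-25,-2],[0,0,0],100]
    - [[17,-30,-4],[0,0,0],70]
    - [[20,-31.8,-8],[0,0,0],70]
    - [[20,-31.8,-12],[0,0,0],60]
    - [[20,-31.8,-15],[0,0,0],60]
    - [[20,-31.8,-15],[0,0,0],60]

```text
clock: 2.7
eef_pos: [587.7, -302.7, 158.0]
eef_rot: [-3.139, 0.004, 0.0]
wrist_force: [0.5, -0.4, 1.6]
finger_gap: 56.6
```

```bash
cat >> h.py <<'E'
def kegs(tag,lim,zr=(15,45)):
    t=np.load(f'pics/{tag}.npz'); im=t['im']; c=cam('wrist',t['pos'],t['rot']); P=pts(c,t['d'])
    hsv=cv2.cvtColor(im,cv2.COLOR_RGB2HSV);H,S,V=[hsv[...,i].astype(int) for i in range(3)]
    X,Y,Z=P[...,0],P[...,1],P[...,2]
    m=(H>6)&(H<18)&(S>110)&(V>30)&(X>lim[0])&(X<lim[1])&(Y>lim[2])&(Y<lim[3])
    n,l,s,ce=cv2.connectedComponentsWithStats(m.astype(np.uint8))
    for i in range(1,n):
        if s[i,4]>40:
            q=P[l==i]; zt=np.percentile(q[:,2],90); top=(l==i)&(Z>zt-5)
            v,u=np.nonzero(top); uv=[[u.mean(),v.mean()]]
            print('keg',s[i],'ztop',zt.round(1),'xy',np.median(P[top],0).round(1),onz(c,uv,zt).round(1))
E
python3 - <<'E'
from h import *
im,d,st=snap('wrist','w2'); print(st['eef_pos'],st['eef_rot'])
kegs('w2',(450,700,-450,-200))
E
```

```text
[ 587.68359955 -302.65086356  157.97451847] [-3.13917315e+00  4.10833756e-03  5.86775635e-05]
keg [248 185  23  21 368] ztop 24.7 xy [ 588.5 -307.1   23.8] [[ 588.7 -306.9   24.7]]
```

View pics/w2.png

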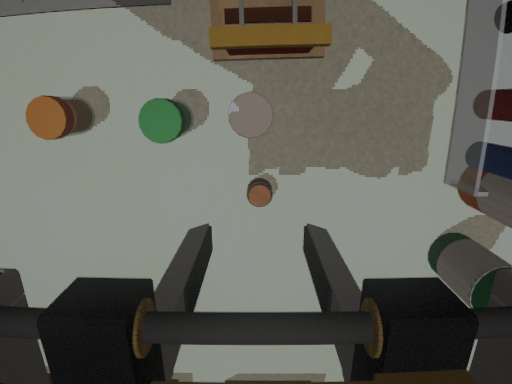

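apply_moves:
  series:
    - [[0,-0.4,-4],[0,0,0],60]
    - [[0,-0.4,-8],[0,0,0],60]
    - [[0,-0.4,-11],[0,0,0],60]
    - [[0,-0.4,-13],[0,0,0],60]
    - [[0,-0.4,-13],[0,0,0],60]
    - [[0,-0.4,-13],[0,0,0],10]
    - [[0,-0.4,-13],[0,0,0],10]
    - [[0,-0.4,-13],[0,0,0],10]
    - [[0,-0.4,-8],[0,0,0],10]
    - [[0,-0.4,-3],[0,0,0],10]
  grip_force: 15

```text
clock: 4.0
eef_pos: [588.3, -307.1, 131.8]
eef_rot: [-3.141, 0.0, 0.0]
wrist_force: [0.5, -0.5, 1.0]
finger_gap: 11.2
```

```bash
python3 - <<'E'
from h import *
im,d,st=snap('wrist','w3'); print(st['eef_pos'],st['finger_gap'])
kegs('w3',(400,750,-450,-200))
E
```

```text
[ 588.32382039 -307.12671755  131.80108171] 11.151567625823668
keg [   7   89   49   49 1866] ztop 52.5 xy [ 413.9 -231.6   51.7] [[ 414.7 -231.7   52.5]]
keg [243 188  25  22 434] ztop 24.7 xy [ 586.8 -307.2   23.9] [[ 586.3 -307.2   24.7]]
keg [164 267  22  12 227] ztop 24.4 xy [ 509.7 -380.9   23.7] [[ 509.8 -380.5   24.4]]
```

View pics/w3.png

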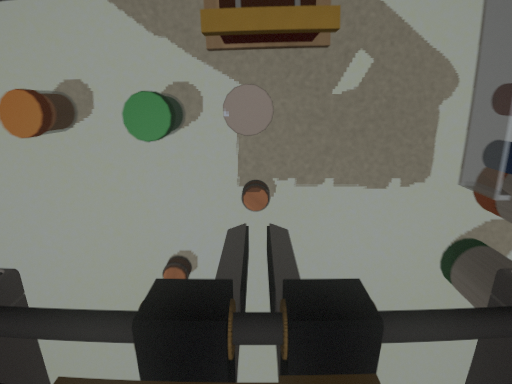

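apply_moves:
  series:
    - [[-0.2,0,0],[0,0,0],45]
    - [[-0.2,0,0],[0,0,0],45]
    - [[-0.2,0,0],[0,0,0],45]
    - [[-0.2,0,-5],[0,0,0],45]
    - [[-0.2,0,-9],[0,0,0],45]
    - [[-0.2,0,-10],[0,0,0],45]
    - [[-0.2,0,-10.1],[0,0,0],45]
    - [[-0.2,0,-10.2],[0,0,0],15]
    - [[-0.2,0,-10.2],[0,0,0],15]
    - [[-0.2,0,-10.2],[0,0,0],15]
  grip_force: 15

```text
clock: 5.3
eef_pos: [587.0, -307.5, 29.7]
eef_rot: [3.141, -0.001, 0.0]
wrist_force: [0.1, 0.2, 5.4]
finger_gap: 23.9
```

apply_moves:
  series:
    - [[0,0,0],[0,0,0],15]
    - [[0,0,0],[0,0,0],15]
    - [[0,0,0],[0,0,0],15]
    - [[0,0,1],[0,0,0],15]
    - [[0,0,3],[0,0,0],15]
    - [[0,0,7],[0,0,0],15]
    - [[0,0,12],[0,0,0],15]
    - [[0,0,14],[0,0,0],15]
    - [[0,0,15],[0,0,0],15]
    - [[0,0,15],[0,0,0],15]

```text
clock: 6.55
eef_pos: [586.5, -307.2, 179.0]
eef_rot: [3.141, -0.001, -0.0]
wrist_force: [0.2, -0.6, 0.2]
finger_gap: 24.2
```

apply_moves:
  series:
    - [[-2,4,0],[0,0,0.15],15]
    - [[-4,9,0],[0,0,0.3],15]
    - [[-6,14,0],[0,0,0.45],15]
    - [[-8,19,0],[0,0,0.6],15]
    - [[-10,24,0],[0,0,0.75],15]
    - [[-11.6,28,0],[0,0,0.9],15]
    - [[-11.6,29.8,0],[0,0,1.05],15]
    - [[-11.6,29.8,0],[0,0,1.2],15]
    - [[-11.6,29.8,-2],[0,0,1.291],15]
    - [[-11.6,29.8,-4],[0,0,1.291],15]

```text
clock: 7.8
eef_pos: [470.0, -9.1, 137.1]
eef_rot: [-3.14, 0.0, 1.293]
wrist_force: [0.5, -0.3, -1.0]
finger_gap: 23.7
```

```bash
python3 - <<'E'
from h import *
im,d,st=snap('wrist','w4'); print(st['eef_pos'],st['eef_rot'],st['finger_gap'])
try: scoop('w4',(380,560,-90,110))
except Exception as e: print(e)
kegs('w4',(400,550,-60,110))
E
```

```text
[469.99040042  -9.11540811 137.09236608] [-3.14027420e+00  2.39624823e-04  1.29251814e+00] 23.72148501357109
red rect ((457.05615234375, 11.039871215820312), (116.6587142944336, 83.86225128173828), 74.12681579589844) z 7.0 112.0
yaw edge 74.12681 yaw fin 74.74465081843243 fin top [475.6  79.1  90.8] n 863
origin(fin-66) [457.6  15.7] rect centre [457.05615234  11.03987122]
keg [303 144  28  27 562] ztop 34.5 xy [447.6  47.8  33.6] [[447.4  47.7  34.5]]
keg [298 183  22  16  71] ztop 24.2 xy [474.2  33.8  22.3] [[474.4  34.1  24.2]]
keg [302 188  26  26 520] ztop 34.5 xy [483.8  37.6  33.5] [[483.5  37.5  34.5]]
keg [239 221  40  16 194] ztop 122.7 xy [458.5  -5.  120.4] [[458.9  -5.4 122.7]]
keg [ 238  230   39   38 1172] ztop 132.0 xy [467.8  -8.9 131.2] [[467.6  -8.7 132. ]]
```

View pics/w4.png

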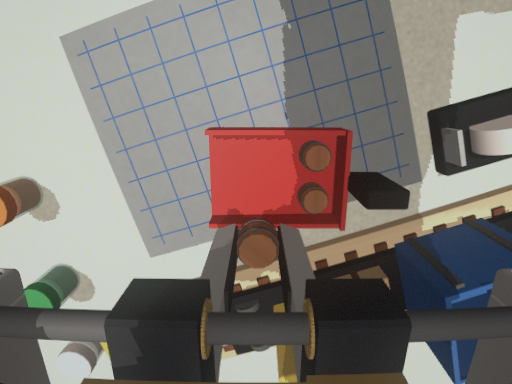

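apply_moves:
  series:
    - [[0,0,-3],[0,0,0],15]
    - [[0,0,-6],[0,0,0],15]
    - [[0,0,-8],[0,0,0],15]
    - [[0,0,-9.3],[0,0,0],15]
    - [[0,0,-9.3],[0,0,0],15]
    - [[0,0,-9.3],[0,0,0],36]
    - [[0,0,-9.3],[0,0,0],36]
    - [[0,0,-9.3],[0,0,0],36]
    - [[0,0,-5],[0,0,0],36]
    - [[0,0,0],[0,0,0],45]

```text
clock: 9.1
eef_pos: [470.0, -9.2, 139.4]
eef_rot: [-3.14, 0.0, 1.291]
wrist_force: [0.3, -0.7, -0.3]
finger_gap: 40.2
```

apply_moves:
  series:
    - [[0,-2,3],[0,0,-0.15],45]
    - [[0.5,-7,5],[0,0,-0.3],45]
    - [[1,-12,5],[0,0,-0.45],45]
    - [[1.5,-18,5],[0,0,-0.6],45]
    - [[2,-24,5],[0,0,-0.75],45]
    - [[3,-30,5],[0,0,-0.9],45]
    - [[4,-34,4],[0,0,-1.05],45]
    - [[4,-36,3],[0,0,-1.2],45]
    - [[4,-37.3,2],[0,0,-1.291],45]
    - [[4,-37.3,2],[0,0,-1.291],45]

```text
clock: 10.35
eef_pos: [510.0, -382.6, 157.6]
eef_rot: [-3.141, 0.001, -0.0]
wrist_force: [1.1, 0.0, 0.3]
finger_gap: 42.7
```

```bash
python3 - <<'E'
from h import *
im,d,st=snap('wrist','w5'); print(st['eef_pos'],st['eef_rot'],st['finger_gap'])
kegs('w5',(450,620,-480,-250))
im,d,st=snap('top','t5')
cv2.imwrite('pics/t5c.png',cv2.resize(im[95:305,80:420],None,fx=2.3,fy=2.3)[:,:,::-1])
E
```

```text
[ 510.01628692 -382.55225235  157.63093335] [-3.14063830e+00  1.18178368e-03 -3.41880265e-04] 42.66465169150562
keg [247 181  22  22 371] ztop 24.7 xy [ 509.3 -383.7   23.8] [[ 509.7 -383.6   24.7]]
```

View pics/t5c.png

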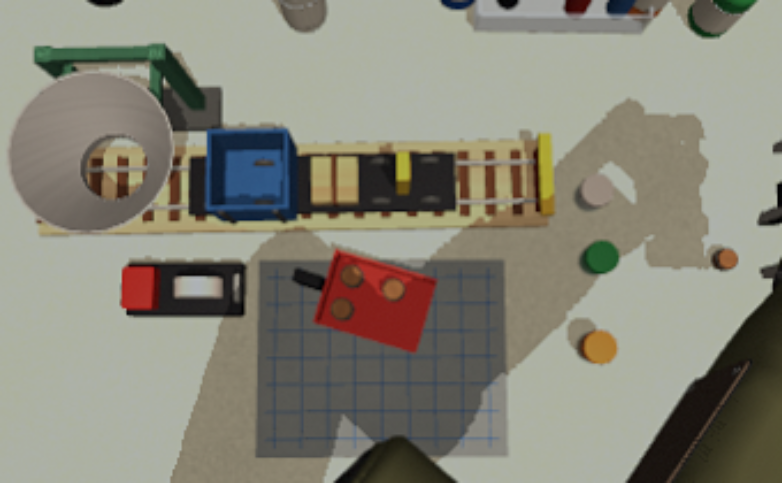

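apply_moves:
  series:
    - [[0,-0.1,-5],[0,0,0],45]
    - [[0,-0.1,-10],[0,0,0],45]
    - [[0,-0.1,-12],[0,0,0],45]
    - [[0,-0.1,-12.9],[0,0,0],45]
    - [[0,-0.1,-12.9],[0,0,0],45]
    - [[0,-0.1,-12.9],[0,0,0],15]
    - [[0,-0.1,-12.9],[0,0,0],15]
    - [[0,-0.1,-12.9],[0,0,0],15]
    - [[0,-0.1,-12.9],[0,0,0],15]
    - [[0,-0.1,-12.9],[0,0,0],15]

```text
clock: 11.7
eef_pos: [510.9, -383.6, 30.5]
eef_rot: [3.141, -0.001, 0.0]
wrist_force: [-0.8, 0.9, 6.3]
finger_gap: 24.7
```

apply_moves:
  series:
    - [[0,0,2],[0,0,0],15]
    - [[0,0,6],[0,0,0],15]
    - [[0,2,11],[0,0,0.1],15]
    - [[-1,7,14],[0,0,0.25],15]
    - [[-2,13,14],[0,0,0.4],15]
    - [[-4,19,14],[0,0,0.55],15]
    - [[-6,25,14],[0,0,0.7],15]
    - [[-7.5,31,13],[0,0,0.85],15]
    - [[-7.5,36,12],[0,0,1.0],15]
    - [[-7.5,38.4,11],[0,0,1.15],15]

```text
clock: 12.95
eef_pos: [435.3, 2.9, 140.6]
eef_rot: [3.14, -0.001, 1.157]
wrist_force: [0.6, 0.0, -0.1]
finger_gap: 24.8
```

apply_moves:
  series:
    - [[0,-0.2,0],[0,0,0.14],15]
    - [[0,-0.2,0],[0,0,0.14],15]
    - [[0,-0.2,0],[0,0,0.14],15]
    - [[0,-0.2,0],[0,0,0.14],15]
    - [[0,-0.2,0],[0,0,0.14],15]
    - [[0,-0.2,0],[0,0,0.14],15]
    - [[0,-0.2,0],[0,0,0.14],15]
    - [[0,-0.2,0],[0,0,0.14],15]
    - [[0,-0.2,0],[0,0,0.14],15]
    - [[0,-0.2,0],[0,0,0.14],15]

```text
clock: 14.2
eef_pos: [435.5, -1.2, 139.4]
eef_rot: [-3.142, -0.0, 1.29]
wrist_force: [-0.8, -0.0, 0.1]
finger_gap: 24.4
```

```bash
python3 - <<'E'
from h import *
im,d,st=snap('wrist','w6'); print(st['eef_pos'],st['eef_rot'],st['finger_gap'])
scoop('w6',(380,560,-90,110))
kegs('w6',(400,550,-60,110))
E
```

```text
[435.4723682   -1.23067251 139.44508163] [-3.14155266e+00 -8.26174713e-06  1.28996859e+00] 24.370220150804098
red rect ((457.4395446777344, 12.509880065917969), (119.91773223876953, 84.25523376464844), 73.86322021484375) z 7.0 117.0
yaw edge 73.863205 yaw fin 74.95352586413263 fin top [475.5  79.9  90.6] n 823
origin(fin-66) [457.2  16.5] rect centre [457.43954468  12.50988007]
keg [300 180  21  17  64] ztop 24.5 xy [438.1  43.2  22.5] [[438.3  43.7  24.5]]
keg [304 184  26  26 512] ztop 34.5 xy [447.4  48.1  33.6] [[447.1  48.   34.5]]
keg [300 219  21  12  81] ztop 24.6 xy [474.1  35.2  22.8] [[473.9  35.7  24.6]]
keg [239 221  38  15 187] ztop 123.8 xy [424.6   2.2 121.5] [[424.9   1.9 123.8]]
keg [302 225  26  25 460] ztop 34.6 xy [483.3  37.7  33.6] [[483.1  37.7  34.6]]
keg [ 238  231   39   37 1142] ztop 133.5 xy [434.   -1.2 132.8] [[433.5  -1.  133.5]]
```

View pics/w6.png

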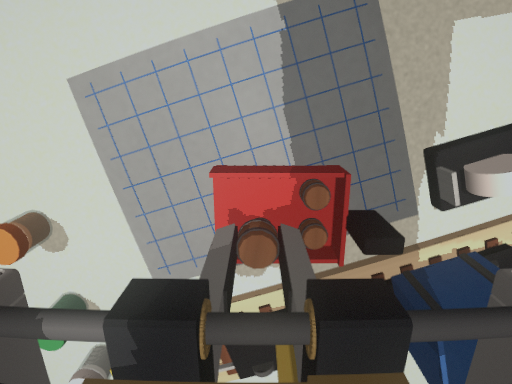

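apply_moves:
  series:
    - [[0,0,-3],[0,0,0],15]
    - [[0,0,-6],[0,0,0],15]
    - [[0,0,-8],[0,0,0],15]
    - [[0,0,-9.5],[0,0,0],15]
    - [[0,0,-9.5],[0,0,0],15]
    - [[0,0,-9.5],[0,0,0],36]
    - [[0,0,-9.5],[0,0,0],36]
    - [[0,0,-9.5],[0,0,0],36]
    - [[0,0,-5],[0,0,0],36]
    - [[0,0,0],[0,0,0],45]

```text
clock: 15.5
eef_pos: [435.0, -1.2, 140.5]
eef_rot: [-3.14, 0.0, 1.29]
wrist_force: [0.5, -0.2, -0.3]
finger_gap: 40.1
```

apply_moves:
  series:
    - [[0,-2,3],[0,0,-0.15],60]
    - [[0,-4,6],[0,0,-0.3],80]
    - [[3,-8,8],[0,0,-0.45],80]
    - [[6,-8,8],[0,0,-0.6],80]
    - [[9,-8,8],[0,0,-0.75],80]
    - [[12,-8,8],[0,0,-0.9],80]
    - [[15,-8,8],[0,0,-1.05],80]
    - [[15.7,-8,8],[0,0,-1.2],80]
    - [[15.7,-8,8],[0,0,-1.291],80]
    - [[15.7,-8,8],[0,0,-1.291],80]

```text
clock: 16.75
eef_pos: [592.4, -81.2, 219.5]
eef_rot: [-3.142, 0.0, -0.0]
wrist_force: [0.4, -0.7, 0.6]
finger_gap: 75.4
```

```bash
python3 - <<'E'
from h import *
im,d,st=snap('wrist','w7'); print(st['eef_pos'],st['eef_rot'],st['finger_gap'])
im,d,st=snap('top','t7')
cv2.imwrite('pics/t7c.png',cv2.resize(im[95:305,80:420],None,fx=2.3,fy=2.3)[:,:,::-1])
t=np.load('pics/w7.npz'); c=cam('wrist',t['pos'],t['rot']); P=pts(c,t['d']); X,Y,Z=P[...,0],P[...,1],P[...,2]
m=(Z>110)&(Z<125)&(X>560)&(X<625)&(Y>-50)&(Y<40); print('post',m.sum(),np.median(P[m],0).round(1),np.percentile(P[m],[2,98],axis=0).round(1))
E
```

```text
[592.44082204 -81.20748367 219.45136823] [-3.14157418e+00  1.61433989e-04 -3.28538636e-04] 75.42621721705048
post 673 [591.9 -16.9 117.7] [[577.6 -24.  115.3]
 [606.2 -10.1 119.1]]
```

View pics/w7.png

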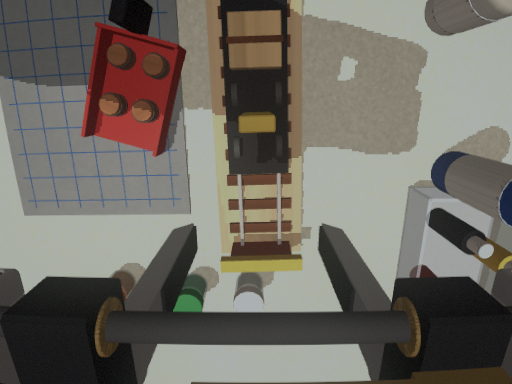

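View pics/t7c.png

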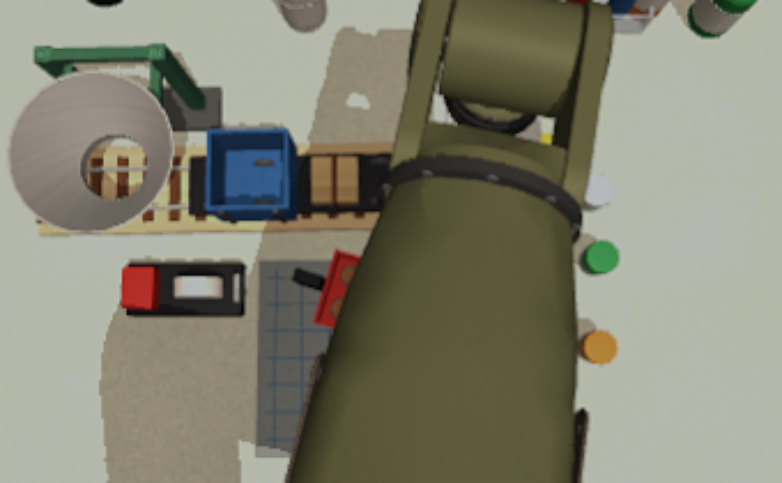

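apply_moves:
  series:
    - [[0,4,0],[0,0,0],70]
    - [[0,6.4,-3],[0,0,0],65]
    - [[0,6.4,-7],[0,0,0],60]
    - [[0,6.4,-10],[0,0,0],60]
    - [[0,6.4,-10.7],[0,0,0],60]
    - [[0,6.4,-10.7],[0,0,0],20]
    - [[0,6.4,-10.7],[0,0,0],20]
    - [[0,6.4,-10.7],[0,0,0],20]
    - [[0,6.4,-10.7],[0,0,0],20]
    - [[0,6.4,-10.7],[0,0,0],20]
  grip_force: 20

```text
clock: 18.1
eef_pos: [592.0, -17.3, 113.5]
eef_rot: [3.141, 0.001, -0.001]
wrist_force: [-9.5, -0.7, 8.9]
finger_gap: 30.0
```

apply_moves:
  series:
    - [[0,1,0],[0,0,0],20]
    - [[0,2.5,0],[0,0,0],20]
    - [[0,4,0],[0,0,0],20]
    - [[0,5.5,0],[0,0,0],20]
    - [[0,7,0],[0,0,0],20]
    - [[0,8.5,0],[0,0,0],20]
    - [[0,10,0],[0,0,0],20]
    - [[0,11,0],[0,0,0],20]
    - [[0,12,0],[0,0,0],20]
    - [[0,12,0],[0,0,0],20]

```text
clock: 19.35
eef_pos: [588.7, 103.7, 113.3]
eef_rot: [3.142, 0.01, 0.0]
wrist_force: [-38.2, 0.2, 23.9]
finger_gap: 30.3
```

```bash
python3 - <<'E'
from h import *
print(manip.read_state()['wrist_force'])
im,d,st=snap('top','t8')
cv2.imwrite('pics/t8c.png',cv2.resize(im[95:305,80:420],None,fx=2.3,fy=2.3)[:,:,::-1])
im,d,st=snap('wrist','w8')
im,d,st=snap('scene','s8')
cv2.imwrite('pics/s8c.png',cv2.resize(im[80:280,150:420],None,fx=2.9,fy=2.9,interpolation=cv2.INTER_CUBIC)[:,:,::-1])
E
```

```text
[-38.22102467   0.20150621  23.918011  ]
```

View pics/w8.png

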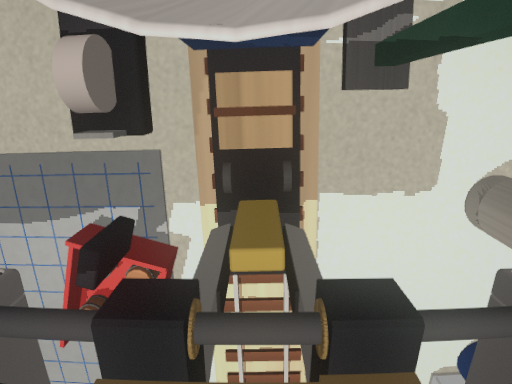

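View pics/s8c.png

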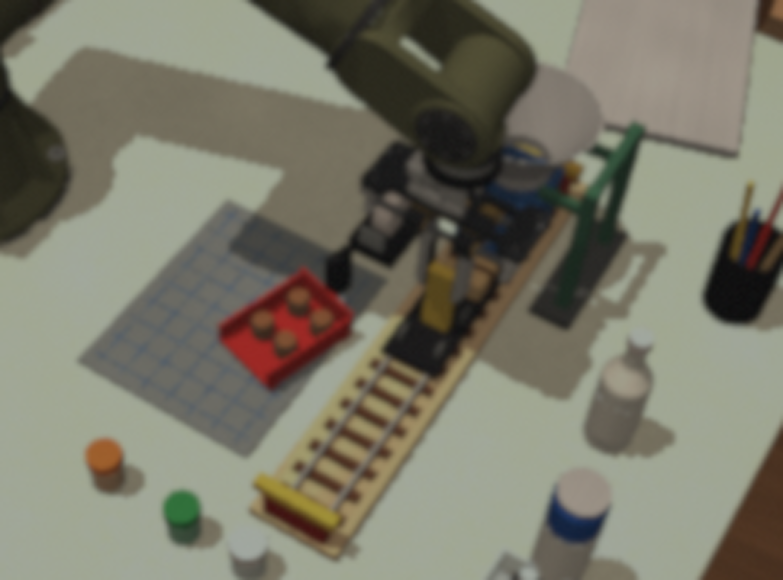

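apply_moves:
  series:
    - [[-0.3,0,0.1],[0,0,0],20]
    - [[-0.35,0,0.1],[0,0,0],20]
    - [[-0.4,0.2,0.1],[0,0,0],20]
    - [[-0.4,0.4,0.1],[0,0,0],20]
    - [[-0.4,0.6,0.1],[0,0,0],20]
    - [[-0.4,0.8,0.1],[0,0,0],20]
    - [[-0.4,1.0,0.1],[0,0,0],20]
    - [[-0.4,1.2,0.1],[0,0,0],20]
    - [[-0.4,1.2,0.1],[0,0,0],20]
    - [[-0.4,1.2,0.1],[0,0,0],20]

```text
clock: 20.75
eef_pos: [588.1, 112.6, 113.5]
eef_rot: [3.138, 0.002, -0.002]
wrist_force: [-8.5, -16.7, 5.0]
finger_gap: 30.0
```

apply_moves:
  series:
    - [[-0.05,0.2,0],[0,0,0],20]
    - [[-0.05,0.3,0],[0,0,0],20]
    - [[-0.05,0.3,0],[0,0,0],20]
    - [[-0.05,0.1,0],[0,0,0],20]
    - [[-0.05,0,0],[0,0,0],20]
    - [[-0.05,-0.2,0],[0,0,0],20]
    - [[-0.05,-0.2,0],[0,0,0],50]
    - [[-0.05,-0.2,0],[0,0,0],50]
    - [[-0.05,-0.2,0],[0,0,0],50]
    - [[-0.05,-0.2,5],[0,0,0],50]

```text
clock: 22.0
eef_pos: [586.6, 112.6, 160.9]
eef_rot: [3.141, 0.006, -0.001]
wrist_force: [0.3, -0.4, 0.5]
finger_gap: 46.7
```

apply_moves:
  series:
    - [[0,0,5],[0,0,0],60]
    - [[0,-3,10],[0,0,-0.0],60]
    - [[0,-9,13],[0,0,-0.0],60]
    - [[-4,-14,13],[0,0,-0.0],60]
    - [[-9,-17,13],[0,0,0],60]
    - [[-14,-19,13],[0,0,-0.0],60]
    - [[-16,-19,13],[0,0,-0.0],60]
    - [[-16,-19,13],[0,0,-0.0],60]
    - [[-16,-19,13],[0,0,0],60]
    - [[-16,-19,13],[0,0,0],60]

```text
clock: 23.25
eef_pos: [428.6, -77.1, 293.2]
eef_rot: [-3.141, 0.001, -0.0]
wrist_force: [0.6, -0.5, 0.3]
finger_gap: 56.4
```

```bash
python3 - <<'E'
from h import *
im,d,st=snap('wrist','w9'); print(st['eef_pos'],st['eef_rot'],st['joints'])
im,d,st=snap('top','t9')
t=np.load('pics/w9.npz'); c=cam('wrist',t['pos'],t['rot']); P=pts(c,t['d']); X,Y,Z=P[...,0],P[...,1],P[...,2]
m=(Z>110)&(Z<125)&(X>560)&(X<625)&(Y>70)&(Y<150); print('post',m.sum(),np.median(P[m],0).round(1),np.percentile(P[m],[2,98],axis=0).round(1))
m=(Z>200)&(Z<214)&(X>480)&(X<700)&(Y>150)&(Y<400); q=P[m][:,:2].astype(np.float32);print(len(q),cv2.minEnclosingCircle(q))
scoop('w9',(380,560,-90,110)); kegs('w9',(400,550,-60,110))
t=np.load('pics/t9.npz'); c=cam('top'); P=pts(c,t['d']); X,Y,Z=P[...,0],P[...,1],P[...,2]
m=(Z>203)&(Z<214)&(X>480)&(X<675)&(Y>150)&(Y<400); q=P[m][:,:2].astype(np.float32);print(len(q),cv2.minEnclosingCircle(q))
A=np.c_[2*q,np.ones(len(q))]; s=np.linalg.lstsq(A,(q**2).sum(1),rcond=None)[0]; print('fit',s[:2],np.sqrt(s[2]+s[0]**2+s[1]**2))
E
```

```text
[428.63595929 -77.05475195 293.17840441] [-3.14143644e+00  5.26645268e-04 -4.09631037e-04] [-2.62015147e-01 -5.75742938e-03  1.72487042e+00  1.48491962e-05
  1.42302879e+00 -2.61607665e-01]
post 18 [592.2 103.9 110.9] [[583.9 103.4 110.3]
 [601.8 104.5 112.5]]
0 ((0.0, 0.0), 0.0)
red rect ((457.4483337402344, 11.1278076171875), (116.87438201904297, 83.46292877197266), 73.79462432861328) z 7.0 45.0
yaw edge 73.79462 yaw fin 74.00589895505314 fin top [477.   79.4  90.7] n 410
origin(fin-66) [458.6  16.1] rect centre [457.44833374  11.12780762]
keg [265  56  18  19 271] ztop 34.6 xy [448.9  48.4  33.5] [[448.4  48.   34.6]]
keg [294  65  18  19 266] ztop 34.9 xy [484.2  37.9  33.6] [[484.3  37.6  34.9]]
keg [255  97  18  18 251] ztop 37.3 xy [435.5  -1.   36. ] [[435.9  -0.7  37.3]]
keg [282 103  18  18 250] ztop 37.2 xy [469.9  -8.3  35.9] [[470.1  -8.   37.2]]
416 ((583.617431640625, 272.5505676269531), 78.23184204101562)
fit [583.25771573 272.08399951] 74.89386223331124
```

View pics/w9.png

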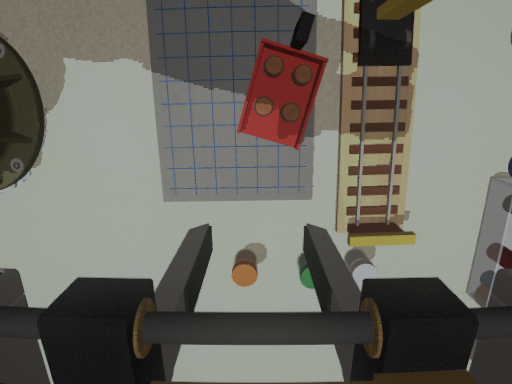

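View pics/t9.png

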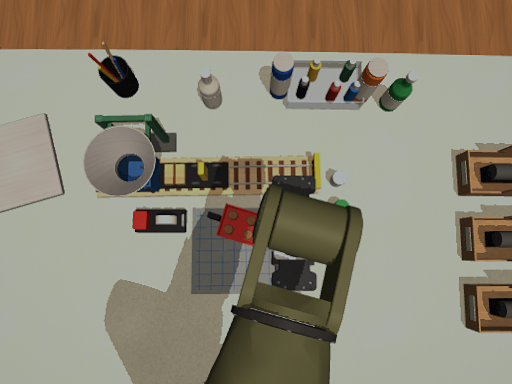

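apply_moves:
  series:
    - [[1,4,0],[0,0,-0.1],50]
    - [[2,8,0],[0,0,-0.2],50]
    - [[4,12,0],[0,0,-0.279],50]
    - [[4.8,15.7,-3],[0,0,-0.279],50]
    - [[4.8,15.7,-8],[0,0,-0.279],50]
    - [[4.8,15.7,-12],[0,0,-0.279],50]
    - [[4.8,15.7,-14],[0,0,-0.279],50]
    - [[4.8,15.7,-14],[0,0,-0.279],50]
    - [[4.8,15.7,-14],[0,0,-0.279],50]
    - [[4.8,15.7,-14],[0,0,-0.279],50]

```text
clock: 24.6
eef_pos: [476.4, 79.8, 154.4]
eef_rot: [-3.141, -0.001, -0.28]
wrist_force: [-0.1, 0.3, -0.2]
finger_gap: 46.8
```

```bash
python3 - <<'E'
from h import *
im,d,st=snap('wrist','w10'); print(st['eef_pos'],st['eef_rot'],st['joints'])
scoop('w10',(380,560,-90,130))
E
```

```text
[476.43841377  79.83032485 154.41106666] [-3.14102598e+00 -1.46881181e-03 -2.79948646e-01] [ 9.01793260e-02  2.32281904e-01  1.79498255e+00 -3.36991199e-06
  1.11275387e+00  3.70129044e-01]
red rect ((461.6704406738281, 18.038681030273438), (133.4704132080078, 88.11719512939453), 74.6491470336914) z 2.0 153.0
yaw edge 74.64914 yaw fin 75.89731598783739 fin top [477.9  82.5  90.6] n 711
origin(fin-66) [460.4  18.9] rect centre [461.67044067  18.03868103]
```

View pics/w10.png

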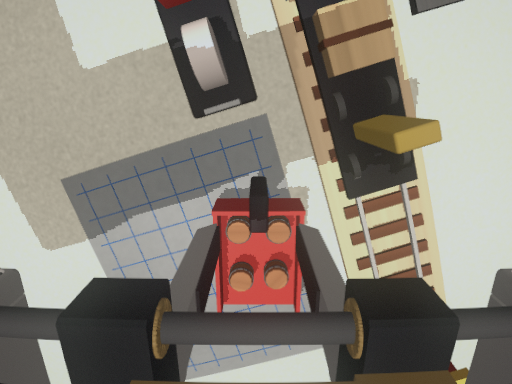

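apply_moves:
  series:
    - [[0.1,0.1,-3],[0,0,0],50]
    - [[0.1,0.1,-6],[0,0,0],50]
    - [[0.1,0.1,-7.7],[0,0,0],50]
    - [[0.1,0.1,-7.7],[0,0,0],50]
    - [[0.1,0.1,-7.7],[0,0,0],5]
    - [[0.1,0.1,-7.7],[0,0,0],5]
    - [[0.1,0.1,-7.7],[0,0,0],5]
    - [[0.1,0.1,-7.7],[0,0,0],5]
    - [[0.1,0.1,-7.7],[0,0,0],5]
    - [[0.1,0.1,-7.7],[0,0,0],5]
  grip_force: 60

```text
clock: 25.9
eef_pos: [477.2, 80.8, 76.8]
eef_rot: [-3.141, -0.001, -0.28]
wrist_force: [0.7, -0.0, 5.3]
finger_gap: 13.3
```

apply_moves:
  series:
    - [[0,0,0],[0,0,0],5]
    - [[0,0,0.2],[0,0,0],5]
    - [[0,0,0.6],[0,0,0],5]
    - [[0,0,1.2],[0,0,0],5]
    - [[0,0,2],[0,0,0],5]
    - [[0,0,3],[0,0,0],5]
    - [[0,0,4],[0,0,0],5]
    - [[0,0,4.6],[0,0,0],5]
    - [[0,0,5],[0,0,0],5]
    - [[0,0,5],[0,0,0],5]

```text
clock: 27.15
eef_pos: [477.0, 80.8, 126.6]
eef_rot: [-3.142, -0.0, -0.28]
wrist_force: [0.2, -0.4, -2.6]
finger_gap: 13.3
```

```bash
python3 - <<'E'
from h import *
print(manip.read_state())
im,d,st=snap('scene','s11')
cv2.imwrite('pics/s11c.png',cv2.resize(im[80:280,150:420],None,fx=2.9,fy=2.9,interpolation=cv2.INTER_CUBIC)[:,:,::-1])
E
```

```text
{'clock': 27.15, 'joints': array([9.19966563e-02, 2.72397530e-01, 1.81754712e+00, 5.66536172e-06,
       1.05141254e+00, 3.72005621e-01]), 'qd': array([ 0.00073332,  0.00847316,  0.00703774,  0.00089749, -0.00593164,
        0.0003408 ]), 'effort': array([ 6.65138068e-03, -4.87176526e+01, -3.19436824e+01, -4.95072221e-02,
        1.44862561e-01, -9.10482322e-05]), 'eef_pos': array([477.02882594,  80.76592412, 126.5900388 ]), 'eef_rot': array([-3.14150248e+00, -2.17571501e-04, -2.80011786e-01]), 'wrist_force': array([ 0.18824891, -0.43357601, -2.58416424]), 'moment': array([ 0.04996445,  0.0596758 , -0.00974564]), 'finger_gap': 13.286906143761303}
```

View pics/s11c.png

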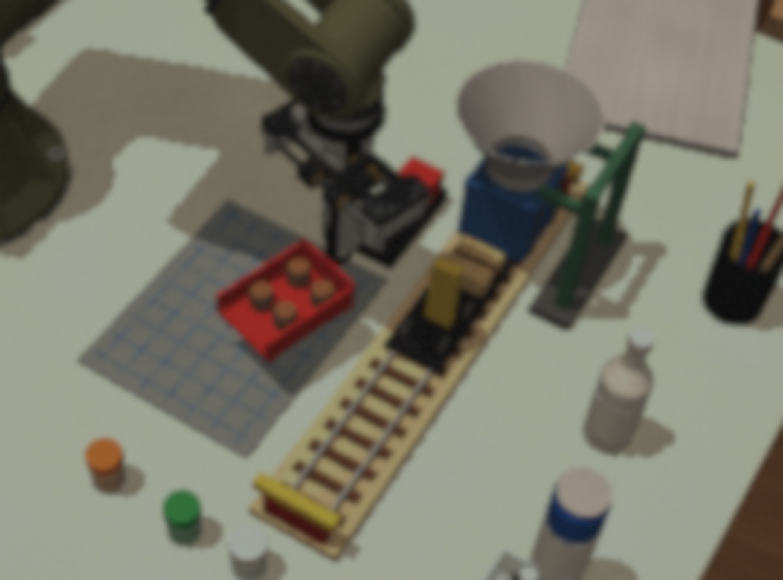

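apply_moves:
  series:
    - [[0,0,1],[0,0,-0.03],5]
    - [[0,0,3],[0,0,-0.08],5]
    - [[0,0,6],[0,0,-0.15],5]
    - [[0,0,9],[0,0,-0.25],5]
    - [[0,0,12],[0,0,-0.35],5]
    - [[0,0,14.5],[0,0,-0.45],5]
    - [[0,0,16.5],[0,0,-0.54],5]
    - [[0,0,18],[0,0,-0.6],5]
    - [[0,0,18.4],[0,0,-0.64],5]
    - [[0,0,18.4],[0,0,-0.65],5]

```text
clock: 28.45
eef_pos: [477.0, 80.8, 311.0]
eef_rot: [-3.141, -0.0, -0.931]
wrist_force: [0.4, 0.1, -2.3]
finger_gap: 13.9
```

apply_moves:
  series:
    - [[0.3,0.5,0],[0,0,0],5]
    - [[1,1.5,0],[0,0,-0.02],5]
    - [[2.2,3,0],[0,0,-0.06],5]
    - [[4,5.5,0],[0,0,-0.1],5]
    - [[6.1,8.4,0],[0,0,-0.14],5]
    - [[8.2,11.3,0],[0,0,-0.18],5]
    - [[10.3,14.2,0],[0,0,-0.22],5]
    - [[12.4,17,0],[0,0,-0.25],5]
    - [[14.2,19.4,0],[0,0,-0.26],5]
    - [[15.3,21,0],[0,0,-0.261],5]

```text
clock: 29.7
eef_pos: [630.4, 292.2, 309.2]
eef_rot: [3.14, 0.0, -1.19]
wrist_force: [0.4, -0.3, -2.3]
finger_gap: 13.9
```

```bash
python3 - <<'E'
from h import *
print(manip.read_state())
im,d,st=snap('scene','s12')
cv2.imwrite('pics/s12c.png',cv2.resize(im[30:230,200:420],None,fx=3,fy=3,interpolation=cv2.INTER_CUBIC)[:,:,::-1])
im,d,st=snap('wrist','w12')
E
```

```text
{'clock': 29.7, 'joints': array([3.81327123e-01, 6.15930180e-01, 8.91809484e-01, 1.69323143e-05,
       1.63532870e+00, 1.57148724e+00]), 'qd': array([ 0.11965962,  0.3550336 , -0.54814812, -0.00060485,  0.1872816 ,
        0.12799189]), 'effort': array([-1.40201901e-01, -7.63248754e+01, -3.59985280e+01,  7.40749435e-02,
       -2.94446899e-01, -1.18646594e-01]), 'eef_pos': array([630.42982786, 292.20917533, 309.19320183]), 'eef_rot': array([ 3.14011693e+00,  1.58790732e-05, -1.19015905e+00]), 'wrist_force': array([ 0.3529467 , -0.26362945, -2.26575673]), 'moment': array([-0.01489269, -0.04189169,  0.03167162]), 'finger_gap': 13.936529379507776}
```

View pics/s12c.png

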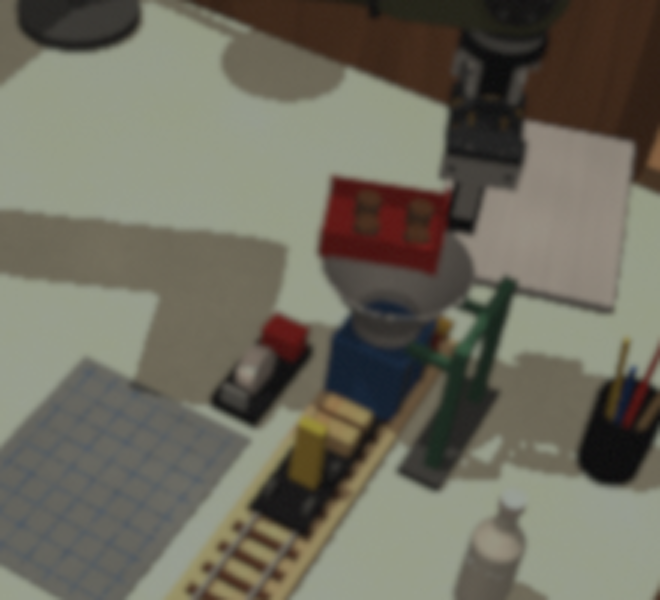

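View pics/w12.png

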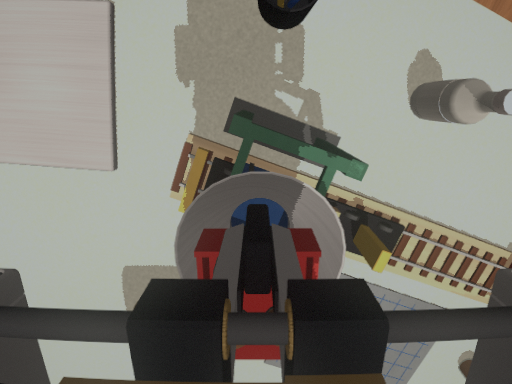

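apply_moves:
  series:
    - [[0.1,0.05,0.1],[0.005,-0.012,0],5]
    - [[0.4,0.15,0.3],[0.012,-0.03,0],5]
    - [[0.9,0.35,0.5],[0.022,-0.055,0],5]
    - [[1.7,0.7,0.8],[0.035,-0.087,0],5]
    - [[2.6,1.05,1.1],[0.048,-0.12,0],5]
    - [[3.5,1.4,1.4],[0.062,-0.155,0],5]
    - [[4.4,1.75,1.7],[0.075,-0.187,0],5]
    - [[5.1,2.05,1.9],[0.085,-0.212,0],5]
    - [[5.5,2.2,2.0],[0.091,-0.227,0],5]
    - [[5.7,2.3,2.0],[0.093,-0.232,0],5]

```text
clock: 31.05
eef_pos: [687.1, 313.8, 330.4]
eef_rot: [-2.891, 0.0, -1.191]
wrist_force: [-1.0, 0.3, -3.3]
finger_gap: 13.6
```

```bash
python3 - <<'E'
from h import *
s=manip.read_state();print(s['eef_pos'],s['eef_rot'],s['joints'],s['wrist_force'])
im,d,st=snap('scene','s13')
cv2.imwrite('pics/s13c.png',cv2.resize(im[30:230,200:420],None,fx=3,fy=3,interpolation=cv2.INTER_CUBIC)[:,:,::-1])
E
```

```text
[687.09184796 313.82337134 330.37751209] [-2.89140229e+00  3.61156085e-04 -1.19090313e+00] [3.79856964e-01 6.13698843e-01 8.65127845e-01 3.63421368e-04
 1.41257561e+00 1.57079338e+00] [-0.95388021  0.26200957 -3.29012644]
```

View pics/s13c.png

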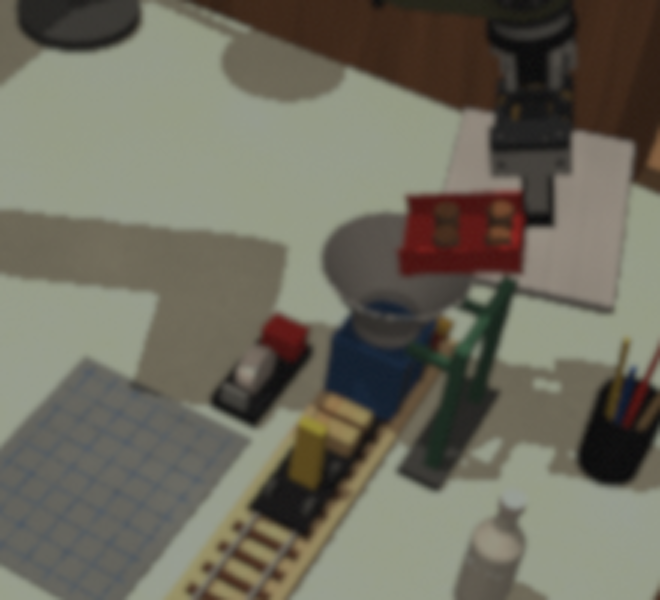

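apply_moves:
  series:
    - [[-0.3,-0.1,0.5],[0.019,-0.046,0],5]
    - [[-0.65,-0.26,1.1],[0.037,-0.093,0],5]
    - [[-1.0,-0.4,1.6],[0.056,-0.139,0],5]
    - [[-1.4,-0.56,2.1],[0.074,-0.186,0],5]
    - [[-1.75,-0.7,2.5],[0.093,-0.232,0],5]
    - [[-2.15,-0.86,2.9],[0.112,-0.278,0],5]
    - [[-2.6,-1.04,3.3],[0.13,-0.325,0],5]
    - [[-3.05,-1.23,3.6],[0.149,-0.371,0],5]
    - [[-3.5,-1.4,4.0],[0.167,-0.418,0],5]
    - [[-4.0,-1.6,4.3],[0.186,-0.464,0],5]

```text
clock: 32.35
eef_pos: [646.6, 297.6, 373.6]
eef_rot: [-2.391, 0.001, -1.191]
wrist_force: [0.9, -0.1, -3.1]
finger_gap: 13.5
```

```bash
python3 - <<'E'
from h import *
s=manip.read_state();print(s['eef_pos'],s['eef_rot'],s['joints'],s['wrist_force'])
im,d,st=snap('scene','s14')
cv2.imwrite('pics/s14c.png',cv2.resize(im[30:230,200:420],None,fx=3,fy=3,interpolation=cv2.INTER_CUBIC)[:,:,::-1])
E
```

```text
[646.64042769 297.6459248  373.6060344 ] [-2.39051860e+00  9.61067486e-04 -1.19057012e+00] [0.37954093 0.24061988 1.41807161 0.00175112 0.73182811 1.56964852] [ 0.86595095 -0.11944555 -3.06880923]
```

View pics/s14c.png

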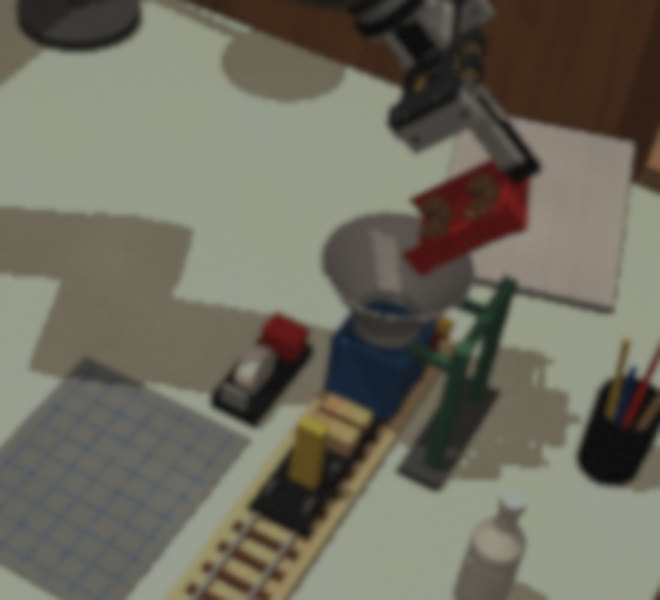

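apply_moves:
  series:
    - [[-0.5,-0.2,0.2],[0.015,-0.037,0],5]
    - [[-1.0,-0.4,0.4],[0.03,-0.074,0],5]
    - [[-1.55,-0.6,0.55],[0.045,-0.111,0],5]
    - [[-2.1,-0.83,0.7],[0.06,-0.148,0],5]
    - [[-2.6,-1.03,0.8],[0.074,-0.186,0],5]
    - [[-2.6,-1.03,0.8],[0.074,-0.186,0],5]
    - [[-2.6,-1.03,0.8],[0.074,-0.186,0],5]
    - [[-3.1,-1.25,0.85],[0.089,-0.223,0],5]
    - [[-3.6,-1.45,0.9],[0.104,-0.26,0],5]
    - [[-3.9,-1.56,0.9],[0.112,-0.278,0],5]

```text
clock: 33.65
eef_pos: [608.0, 282.2, 382.3]
eef_rot: [-2.092, 0.002, -1.19]
wrist_force: [-0.1, 0.1, -1.2]
finger_gap: 13.8
```

```bash
python3 - <<'E'
from h import *
s=manip.read_state();print(s['eef_pos'],s['eef_rot'],s['joints'],s['wrist_force'])
im,d,st=snap('scene','s15')
cv2.imwrite('pics/s15c.png',cv2.resize(im[30:230,200:420],None,fx=3,fy=3,interpolation=cv2.INTER_CUBIC)[:,:,::-1])
E
```

```text
[607.99601033 282.16955851 382.34911737] [-2.09219739e+00  1.85480190e-03 -1.19020623e+00] [0.37905781 0.06879129 1.72697908 0.00771128 0.29643579 1.56426649] [-0.12055554  0.13091952 -1.18324926]
```

View pics/s15c.png

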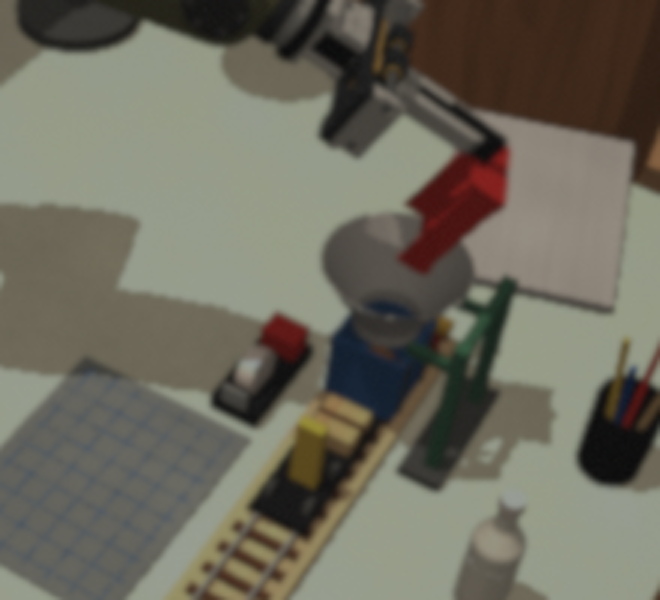

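```bash
python3 - <<'E'
from h import *
im,d,st=snap('top','t16')
cv2.imwrite('pics/t16c.png',cv2.resize(im[95:245,60:260],None,fx=4,fy=4,interpolation=cv2.INTER_CUBIC)[:,:,::-1])
snap('wrist','w16')
print(manip.read_state()['wrist_force'])
E
```

```text
[ 0.36527382  0.61615487 -1.27336444]
```

View pics/t16c.png

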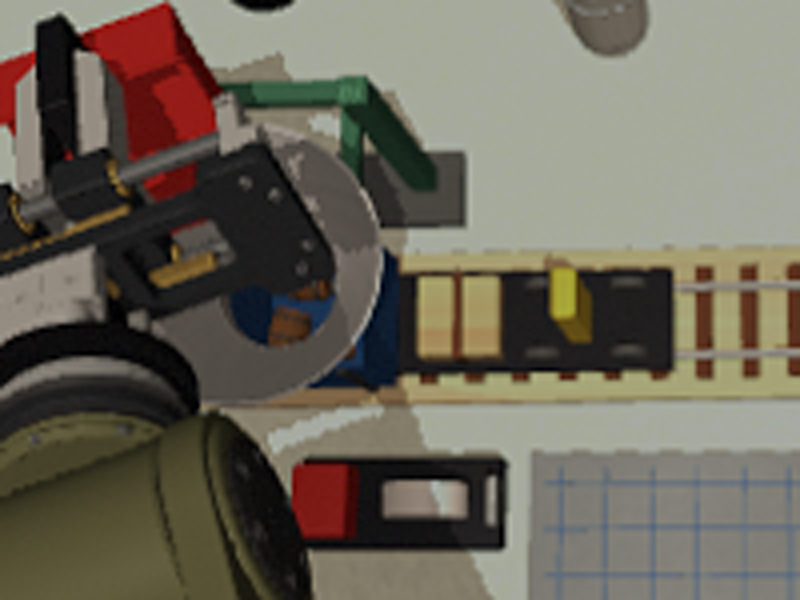

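View pics/w16.png

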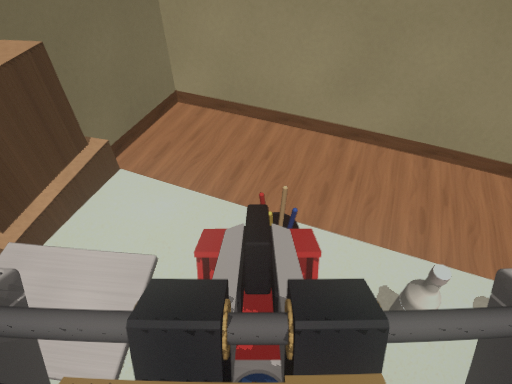

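apply_moves:
  series:
    - [[0,0,0.2],[-0.039,0.097,0],5]
    - [[0,0,0.4],[-0.078,0.195,0],5]
    - [[0,0,0.6],[-0.117,0.292,0],5]
    - [[0,0,0.6],[-0.156,0.39,0],5]
    - [[0,0,0.6],[-0.195,0.487,0],5]
    - [[0,0,0.6],[-0.235,0.584,0],5]
    - [[0,0,0.6],[-0.274,0.682,0],5]
    - [[0,0,0.6],[-0.313,0.779,0],5]
    - [[0,0,0.6],[-0.352,0.877,0],5]
    - [[0,0,0.6],[-0.39,0.973,0],5]

```text
clock: 35.05
eef_pos: [608.2, 282.3, 388.9]
eef_rot: [3.14, 0.0, -1.191]
wrist_force: [0.3, 0.4, -2.0]
finger_gap: 13.8
```

```bash
python3 - <<'E'
from h import *
s=manip.read_state();print(s['eef_pos'],s['eef_rot'],s['joints'],s['wrist_force'])
im,d,st=snap('top','t17')
cv2.imwrite('pics/t17c.png',cv2.resize(im[95:245,60:260],None,fx=4,fy=4,interpolation=cv2.INTER_CUBIC)[:,:,::-1])
im,d,st=snap('scene','s17')
cv2.imwrite('pics/s17c.png',cv2.resize(im[30:230,200:420],None,fx=3,fy=3,interpolation=cv2.INTER_CUBIC)[:,:,::-1])
E
```

```text
[608.20290283 282.25397426 388.89504091] [ 3.14002227e+00  3.85283978e-04 -1.19145022e+00] [3.79745461e-01 5.55314813e-01 8.06404827e-01 3.94633648e-04
 1.78144323e+00 1.57127759e+00] [ 0.34023275  0.43895881 -1.95149442]
```

View pics/t17c.png

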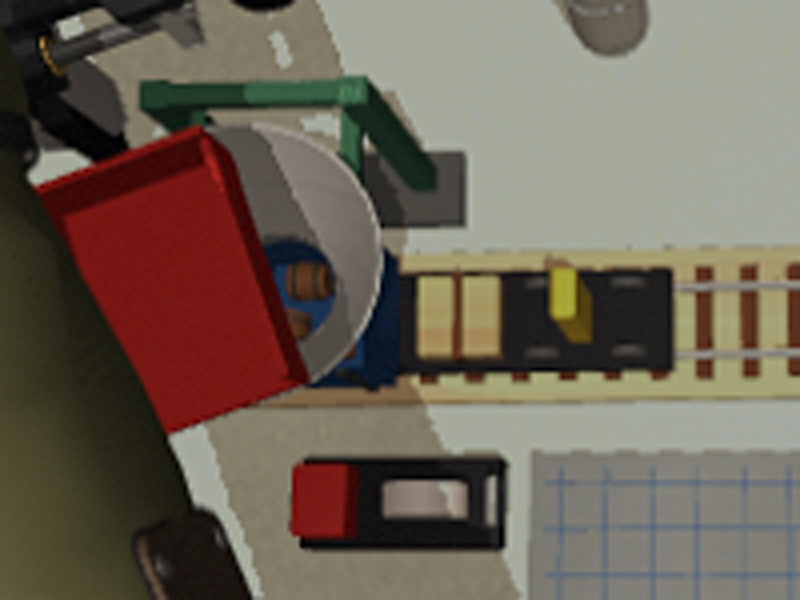

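View pics/s17c.png

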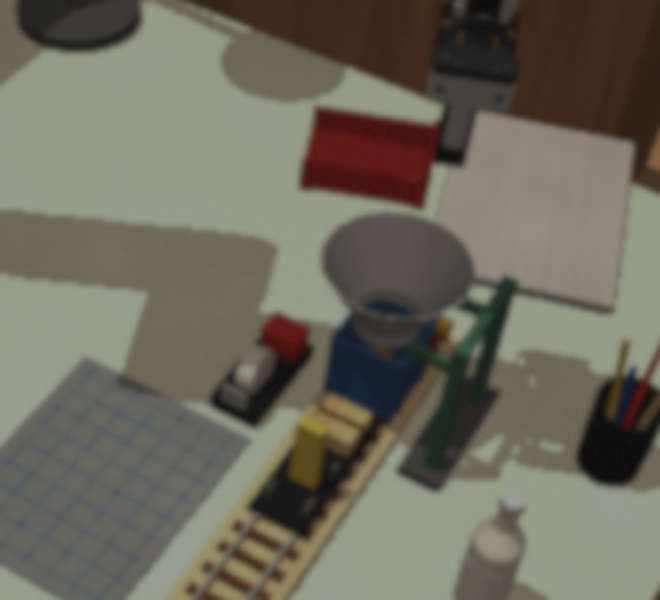

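apply_moves:
  series:
    - [[-1.5,-2,0],[0,0,0.08],5]
    - [[-3.5,-5,0],[0,0,0.18],5]
    - [[-5.5,-9,0],[0,0,0.29],5]
    - [[-7.5,-12.5,-1],[0,0,0.4],5]
    - [[-9.5,-16,-3],[0,0,0.51],5]
    - [[-11.5,-18.5,-6],[0,0,0.62],5]
    - [[-13.1,-20.1,-9],[0,0,0.73],5]
    - [[-13.1,-20.1,-13],[0,0,0.84],5]
    - [[-13.1,-20.1,-17],[0,0,0.911],5]
    - [[-13.1,-20.1,-20],[0,0,0.911],5]

```text
clock: 36.4
eef_pos: [476.6, 81.1, 187.3]
eef_rot: [-3.139, -0.002, -0.279]
wrist_force: [0.8, -0.7, -1.6]
finger_gap: 13.8
```

apply_moves:
  series:
    - [[0,0,-3],[0,0,0],5]
    - [[0,0,-6],[0,0,0],5]
    - [[0,0,-8],[0,0,0],5]
    - [[0,0,-9.5],[0,0,0],5]
    - [[0,0,-10],[0,0,0],5]
    - [[0,0,-10.4],[0,0,0],5]
    - [[0,0,-10.8],[0,0,0],5]
    - [[0,0,-11],[0,0,0],5]
    - [[0,0,-11.1],[0,0,0],5]
    - [[0,0,-11.1],[0,0,0],5]

```text
clock: 37.65
eef_pos: [477.1, 81.2, 77.5]
eef_rot: [-3.14, 0.0, -0.28]
wrist_force: [0.6, 0.6, -1.2]
finger_gap: 13.7
```

apply_moves:
  series:
    - [[0,0,-0.05],[0,0,0],5]
    - [[0,0,-0.1],[0,0,0],5]
    - [[0,0,-0.1],[0,0,0],5]
    - [[0,0,-0.1],[0,0,0],35]
    - [[0,0,-0.1],[0,0,0],45]
    - [[0,0,-0.1],[0,0,0],45]
    - [[0,0,-0.1],[0,0,0],45]
    - [[0,0,3],[0,0,0],45]
    - [[0,0,8],[0,0,0],45]
    - [[0,0,14],[0,0,0],50]

```text
clock: 38.9
eef_pos: [476.5, 81.1, 218.5]
eef_rot: [-3.141, 0.002, -0.28]
wrist_force: [-0.3, -0.6, 1.1]
finger_gap: 46.6
```

apply_moves:
  series:
    - [[2,-1,2],[0,0,0.1],60]
    - [[5,-2,2],[0,0,0.2],65]
    - [[8,-3,2],[0,0,0.28],65]
    - [[10,-3.6,2],[0,0,0.28],65]
    - [[11,-3.6,2],[0,0,0.28],65]
    - [[11.1,-3.6,2],[0,0,0.28],65]
    - [[11.1,-3.6,2],[0,0,0.28],65]
    - [[11.1,-3.6,2],[0,0,0.28],65]
    - [[11.1,-3.6,2],[0,0,0.28],65]
    - [[11.1,-3.6,2],[0,0,0.28],65]

```text
clock: 40.15
eef_pos: [587.9, 45.2, 237.5]
eef_rot: [-3.14, 0.0, -0.0]
wrist_force: [0.3, -0.5, 0.0]
finger_gap: 61.1
```

```bash
python3 - <<'E'
from h import *
im,d,st=snap('wrist','w18'); print(st['eef_pos'],st['eef_rot'],st['finger_gap'])
t=np.load('pics/w18.npz'); c=cam('wrist',t['pos'],t['rot']); P=pts(c,t['d']); X,Y,Z=P[...,0],P[...,1],P[...,2]
m=(Z>112)&(Z<123)&(X>560)&(X<625)&(Y>90)&(Y<140); print('post',m.sum(),np.median(P[m],0).round(1),np.percentile(P[m],[2,98],axis=0).round(1))
im,d,st=snap('scene','s18')
cv2.imwrite('pics/s18c.png',cv2.resize(im[80:280,150:420],None,fx=2.9,fy=2.9,interpolation=cv2.INTER_CUBIC)[:,:,::-1])
im,d,st=snap('top','t18')
cv2.imwrite('pics/t18c.png',cv2.resize(im[95:245,60:260],None,fx=4,fy=4,interpolation=cv2.INTER_CUBIC)[:,:,::-1])
E
```

```text
[587.87701389  45.22919619 237.54909162] [-3.14029091e+00  2.43562521e-04 -3.40672353e-04] 61.13467225896877
post 588 [588.2 111.2 117.6] [[573.7 104.3 115.8]
 [602.7 117.8 119.1]]
```

View pics/w18.png

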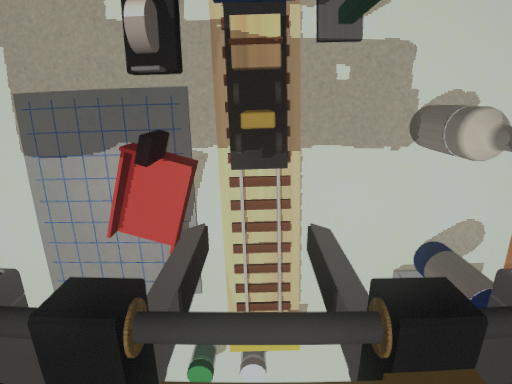

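View pics/s18c.png

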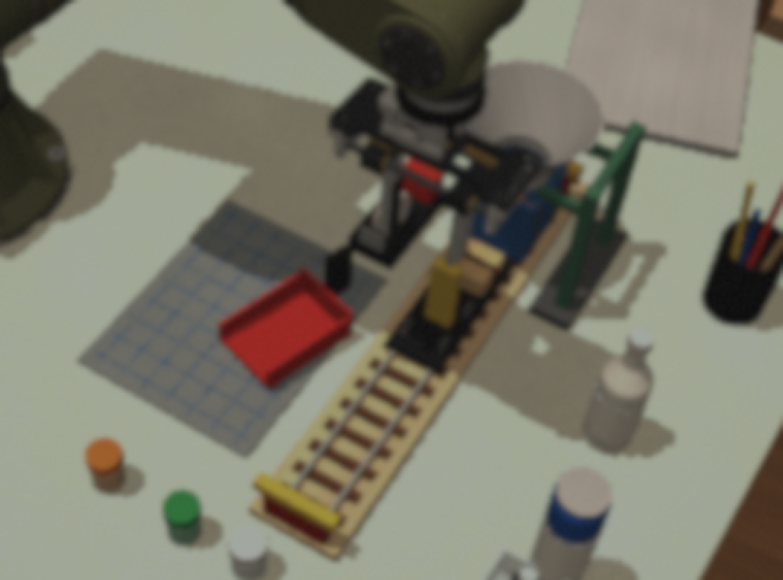

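View pics/t18c.png

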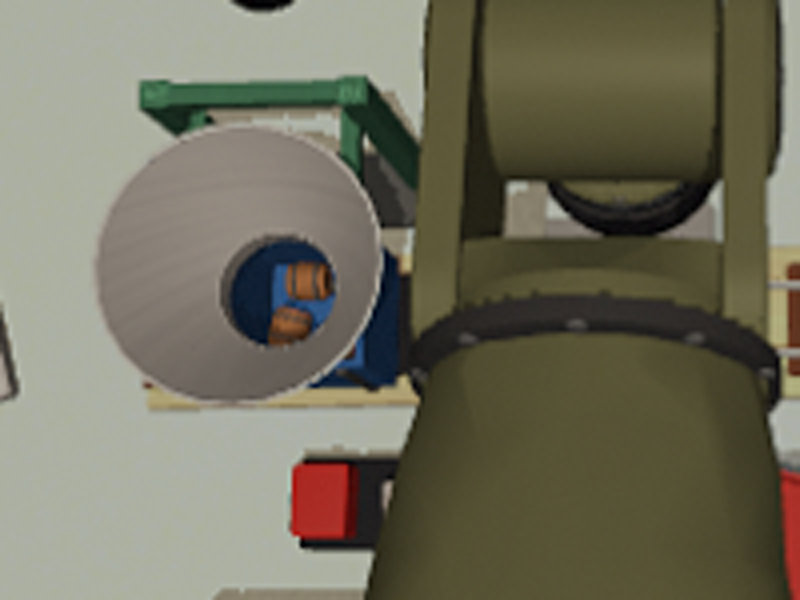

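apply_moves:
  series:
    - [[0,4,0],[0,0,0],60]
    - [[0,6.7,-3],[0,0,0],60]
    - [[0,6.7,-7],[0,0,0],60]
    - [[0,6.7,-11],[0,0,0],60]
    - [[0,6.7,-12.4],[0,0,0],60]
    - [[0,6.7,-12.4],[0,0,0],20]
    - [[0,6.7,-12.4],[0,0,0],20]
    - [[0,6.7,-12.4],[0,0,0],20]
    - [[0,6.7,-12.4],[0,0,0],20]
    - [[0,6.7,-12.4],[0,0,0],20]
  grip_force: 20

```text
clock: 41.55
eef_pos: [588.1, 112.2, 114.9]
eef_rot: [-3.14, -0.0, -0.0]
wrist_force: [-4.9, -2.3, 5.8]
finger_gap: 30.0
```

apply_moves:
  series:
    - [[0,-0.2,0],[0,0,0],20]
    - [[0.02,-0.8,0],[0,0,0],20]
    - [[0.05,-1.8,0],[0,0,0],20]
    - [[0.08,-3,0],[0,0,0],20]
    - [[0.12,-4.3,0],[0,0,0],20]
    - [[0.15,-5.6,0],[0,0,0],20]
    - [[0.19,-6.9,0],[0,0,0],20]
    - [[0.22,-8.1,0],[0,0,0],20]
    - [[0.24,-9,0],[0,0,0],20]
    - [[0.25,-9.3,0],[0,0,0],20]

```text
clock: 42.8
eef_pos: [590.8, 19.0, 114.8]
eef_rot: [-3.14, -0.001, -0.001]
wrist_force: [-2.0, 3.9, 4.8]
finger_gap: 30.0
```

apply_moves:
  series:
    - [[0.01,-0.5,0],[0,0,0],20]
    - [[0.05,-1.7,0],[0,0,0],20]
    - [[0.08,-3.2,0],[0,0,0],20]
    - [[0.12,-4.7,0],[0,0,0],20]
    - [[0.16,-6.2,0],[0,0,0],20]
    - [[0.2,-7.6,0],[0,0,0],20]
    - [[0.24,-8.8,0],[0,0,0],20]
    - [[0.26,-9.7,0],[0,0,0],20]
    - [[0.28,-10.3,0],[0,0,0],20]
    - [[0.28,-10.6,0],[0,0,0],20]

```text
clock: 44.05
eef_pos: [593.9, -86.8, 114.8]
eef_rot: [-3.14, -0.002, -0.001]
wrist_force: [1.2, 18.6, 8.0]
finger_gap: 29.9
```

apply_moves:
  series:
    - [[0,-0.1,0],[0,0,0],20]
    - [[0,-0.2,0],[0,0,0],20]
    - [[0,-0.3,0],[0,0,0],20]
    - [[0,-0.4,0],[0,0,0],20]
    - [[0,-0.4,0],[0,0,0],20]
    - [[0,-0.4,0],[0,0,0],20]
    - [[0,-0.4,0],[0,0,0],20]
    - [[0,-0.4,0],[0,0,0],20]
    - [[0,-0.4,0],[0,0,0],20]
    - [[0,-0.4,0],[0,0,0],20]

```text
clock: 45.3
eef_pos: [594.0, -87.7, 114.8]
eef_rot: [-3.136, -0.002, 0.001]
wrist_force: [-0.7, 24.6, 7.4]
finger_gap: 30.0
```

apply_moves:
  series:
    - [[0,0.1,0],[0,0,0],20]
    - [[0,0.2,0],[0,0,0],20]
    - [[0,0.2,0],[0,0,0],50]
    - [[0,0.2,0],[0,0,0],55]
    - [[0,0.2,0],[0,0,0],55]
    - [[0,0.2,0],[0,0,0],55]
    - [[0,0.2,3],[0,0,0],55]
    - [[0,0.2,8],[0,0,0],55]
    - [[-1,-2,14],[0,0,0],60]
    - [[-1,-7,18],[0,0,0],60]

```text
clock: 46.55
eef_pos: [583.3, -157.9, 294.5]
eef_rot: [-3.141, -0.002, 0.002]
wrist_force: [1.5, 0.2, -0.6]
finger_gap: 56.2
```

apply_moves:
  series:
    - [[-3,-4,1],[0,0,0],60]
    - [[-6,-8,1],[0,0,0],60]
    - [[-8,-12,1],[0,0,0],60]
    - [[-10,-16,1],[0,0,0],60]
    - [[-12,-20,1],[0,0,0],60]
    - [[-12,-22,1],[0,0,0],60]
    - [[-12,-22,1],[0,0,0],60]
    - [[-12,-22,1],[0,0,0],60]
    - [[-12,-22,1],[0,0,0],60]
    - [[-12,-22,1],[0,0,0],60]

```text
clock: 47.8
eef_pos: [463.6, -377.6, 301.4]
eef_rot: [-3.14, 0.0, 0.0]
wrist_force: [0.6, 0.1, -0.0]
finger_gap: 56.1
```

```bash
python3 - <<'E'
from h import *
im,d,st=snap('top','t19')
cv2.imwrite('pics/t19c.png',cv2.resize(im[105:305,80:350],None,fx=2.9,fy=2.9,interpolation=cv2.INTER_CUBIC)[:,:,::-1])
c=cam('top'); P=pts(c,d); X,Y,Z=P[...,0],P[...,1],P[...,2]
m=(Z>110)&(Z<122)&(X>560)&(X<630)&(Y>-120)&(Y<-60); print('post',m.sum(),np.median(P[m],0).round(1))
m=(Z>75)&(Z<100)&(X>440)&(X<520)&(Y>40)&(Y<130); print('fin',m.sum(),np.median(P[m],0).round(1))
im,d,st=snap('scene','s19'); print(st['eef_pos'])
cv2.imwrite('pics/s19c.png',cv2.resize(im[80:280,150:420],None,fx=2.9,fy=2.9,interpolation=cv2.INTER_CUBIC)[:,:,::-1])
E
```

```text
post 79 [593.9 -88.1 117.5]
fin 79 [477.6  78.9  90.8]
[ 463.53027664 -377.74645233  301.43922783]
```

View pics/t19c.png

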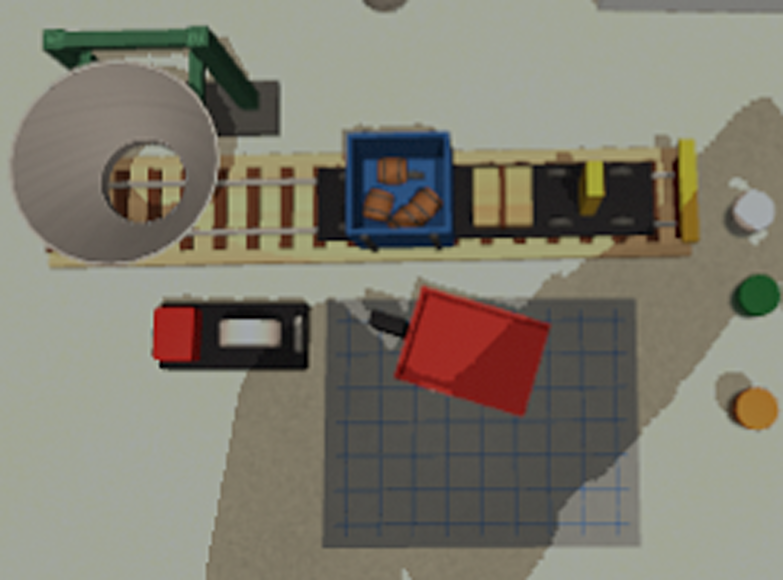

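View pics/s19c.png

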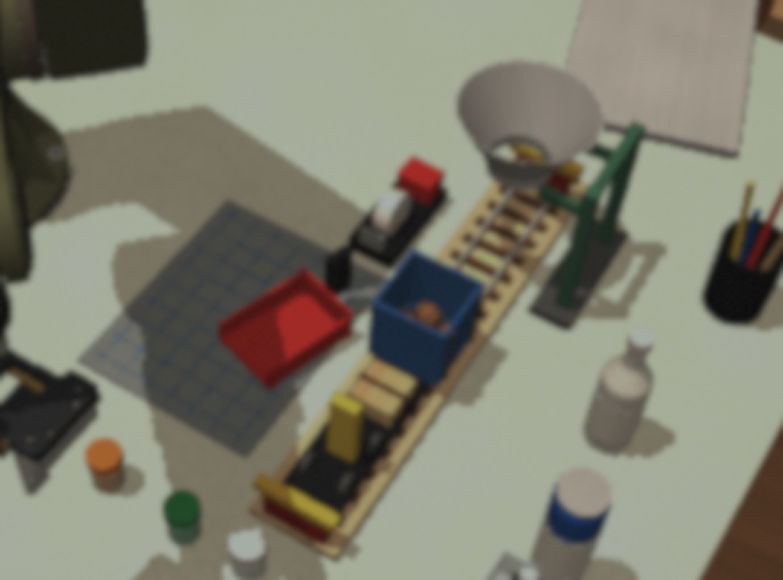

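apply_moves:
  series:
    - [[3,5,0],[0,0,0],60]
    - [[5,10,0],[0,0,0],60]
    - [[7,15,0],[0,0,0],60]
    - [[9,20,0],[0,0,0],60]
    - [[11,25,0],[0,0,0],60]
    - [[12,30,0],[0,0,0],60]
    - [[12.7,33,0],[0,0,0],60]
    - [[12.7,35,0],[0,0,0],60]
    - [[12.7,35,0],[0,0,0],60]
    - [[12.7,35,0],[0,0,0],60]

```text
clock: 49.15
eef_pos: [590.2, -29.2, 301.4]
eef_rot: [-3.14, 0.0, -0.001]
wrist_force: [-0.1, -0.5, 0.1]
finger_gap: 56.5
```

```bash
python3 - <<'E'
from h import *
im,d,st=snap('wrist','w20')
cv2.imwrite('pics/w20c.png',cv2.resize(im[0:200,100:400],None,fx=2.6,fy=2.6,interpolation=cv2.INTER_CUBIC)[:,:,::-1])
E
```

```text
(no output)
```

View pics/w20c.png

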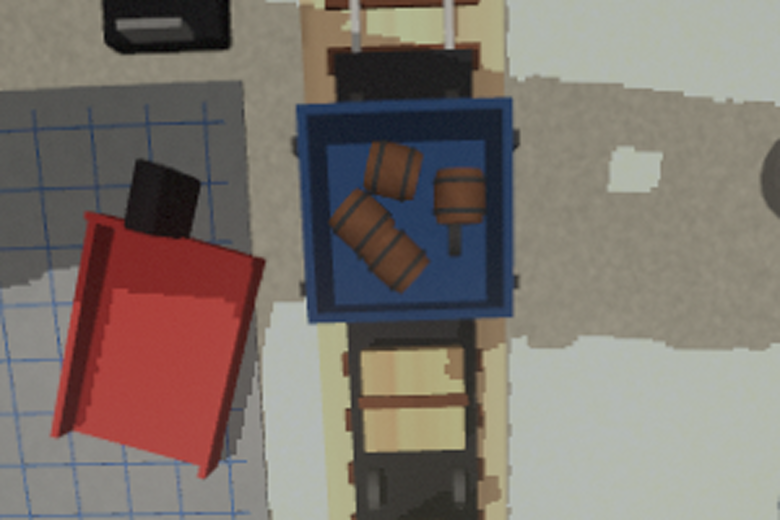

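```bash
python3 - <<'E'
from h import *
manip.sign_off()
E
```

```text
the job is handed in; nothing more can be done
```

I handed the job in at about 49 s of the 210 s allowed. All four kegs are in the hopper and the wagon is home. No verdict was reported.

**What I did:** I picked up the two loose kegs and set them in the scoop with the two already there. I rolled the wagon to its stop, tipped the scoop to about 1.05 rad over the funnel, and set it back on the mat where it had stood. Then I drew the wagon back to its home buffer.

**Last checks:**
- **Kegs:** the final wrist picture shows four kegs lying in the hopper, the scoop empty, and the cameras show none left on the table or in the funnel.
- **Wagon:** the post is at y = -88 mm, 200 mm back from the stop. The push against the buffer read about 25 N.
- **Scoop:** it looks level in the final pictures, and its fin is within about 1–2 mm of its starting position on the mat. I did not measure its tilt.
- **Pots and tape dispenser:** all upright and not touched.

**What went wrong on the way:**
- The first grasp of a keg closed too late and shifted the keg about 2 mm. I repeated it and it held.
- The track runs slightly askew to the y axis, by about 0.03 rad. On the first push the side force reached 38 N, close to the 40 N limit if that limit counts the fingers. I corrected for it on the later pushes.

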